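# Open a cam clamp with a reversing ratchet

## Task

Open the cam clamp on the bench: flip the direction lever on the ratchet over to the loosening side first, then work the handle back and forth to turn the cam counter-clockwise, as seen from above, until you feel its lug press lightly but surely against the stop pin. Do not strain the pin and do not tighten the clamp. Leave the lever on the loosening side, the cam at its stop, the collar in its nest and everything else on the bench where it is, and let go.

Things in the scene. Friction and masses are not known exactly. Their poses are not given: they have to be found in the camera images.
- ratchet (a joint): Swing of the ratchet's handle about the vertical bolt axis, rad, positive = counter-clockwise from above = loosening. 0 = mid swing; two posts on the base end it at -0.62 and +0.62. Drag when not driving 0.2 N m, 0.45 N m at clicks; it stays where left. 20 teeth: up to 0.31 rad of a stroke can pass before it bites. After throwing the lever swing the loosening way first: this frees the pawl.
- selector (a joint): Direction lever on the ratchet, rad relative to the handle; vertical pivot 39 mm from the bolt axis towards the handle. -0.40 = tightening side (starts about there), +0.40 = fully on the loosening side; stays where left. Tab thrown counter-clockwise (from above): counter-clockwise swings turn the cam, clockwise ones click back freely. Takes 2 to 4 N at the tab; the handle may creep along.
- cam (a joint): Turn of the clamp's cam and bolt, rad, positive = counter-clockwise from above = loosening. Starts clamped at about 0 to 0.5; at 1.90 its lug, a small arm sticking out of the cam's rim below the ratchet head, meets the stop pin (open). Takes about 1.0 N m to turn (some 8 N on the middle of the grip) and stays where it is left. Below 0 it is being over-tightened.
- head_top (a point): Point on the bolt axis at the top face of the round ratchet head (64 mm across, 26 mm high, underside 75 mm and top 101 mm above the bench). Its x axis points along the handle, outwards, its z axis up.
- handle_grip (a point): Middle of the ratchet's handle grip, a level dark steel bar 18 mm wide, 16 mm high and 115 mm long, 145 mm from the bolt axis; its centre line is 87.5 mm above the bench. x points outwards along the handle, z up, y is the loosening way. Clear bench lies below it.
- lever_tab (a point): Centre of the lever's upright tab: 12 mm along the handle, 8 mm thick across it, 27 mm high, 25 mm from the lever's pivot (64 mm from the bolt axis), from 102 to 129 mm above the bench. The handle's neck, 14 mm wide, passes below it, its top 94 mm above the bench. The point's y points to the loosening side, x outwards along the lever.
- stop_pin: Fixed steel stop pin, 10 mm across, 30 mm high, on the clamp's base 38 mm from the bolt axis; the cam's lug comes up against it when fully open. Origin at its foot. The lug should press on it with more than 10 N (else it is not home) and never over 40 N (strained). Pushing squarely on the middle of the grip, 8.5 N turns the cam, 11 N presses the pin with 10 N, 19 N with 40 N: stop at about 14 N.
- work_collar_center (a point): Centre of the turned steel collar (56 mm across, 36 mm high) lying loose in the clamp's nest, beyond the sliding jaw; leave it there.
- collar_a_center (a point): Loose steel collar, 56 mm across, 36 mm high, its centre. Bystander.
- collar_b_center (a point): Loose steel collar, 56 mm across, 36 mm high, its centre. Bystander.
- collar_c_center (a point): Loose steel collar, 44 mm across, 30 mm high, its centre. Bystander.
- driver: Loose screwdriver lying on the bench. Bystander; origin under its middle.
- spanner: Loose spanner lying on the bench. Bystander; origin under its middle.
- oil_bottle: White bottle, 60 mm across, 170 mm high, standing; origin at its foot. Bystander.
- chip_pot: Open steel pot, 72 mm across, 70 mm high; origin at its foot. Bystander.

How it is judged:
By the outcome, as a careful person would: the job done as asked, in the order asked, and still so for the second after the job is handed in, with the robot touching nothing.
It also fails if it takes over 64 s, if anything falls off the work surface, if the arm or the gripper's body presses on something with over 40 N, if the wrist force passes 120 N, or if a joint passes its speed limit or range.

## Robot

A 6-joint arm with a two-finger parallel gripper is mounted at the origin on the work surface. World frame = base frame: x ahead of the robot, y to its left, z up, the work surface at z = 0. Lengths are in m, angles in rad, forces in N, time in s.
With the tool pointing down it reaches from about 0.375 to 0.975 m from the base axis. Payload 3.8 kg.
Tool frame: the origin (TCP) lies midway between the tips of the shut fingers; the grasp point (between the pads) lies 19 mm behind it; z points along the fingers, y is the direction in which the jaws open and shut (so a half turn about z gives the same grasp; the last joint's range is limited). The gripper opens to 85 mm and grips with 20 to 120 N. Pads are 22 mm wide; open, the fingers measure 114 mm over their backs; the gripper's body (76 mm by 85 mm) begins 54 mm behind the grasp point. The pads swing forward as they close: fully open they stand 13 mm farther back than shut.
Start: joints at [1.286, 0.264, 1.604, -0, 1.274, -0.037], TCP at [0.166, 0.654, 0.231] pointing down, gripper open.
Joint ranges: [-2.63, 2.63], [-0.94, 2.18], [0.31, 2.57], [-1.31, 4.45], [0, 2.66], [-2.55, 2.55]. Speed limits (rad/s): [2.57, 2.57, 3.14, 3.14, 3.14, 3.14].

## Interface

Orientations are given as a rotation vector (axis times angle).
In Python, from workcell import readout, read_camera, camera_params, bot gives the robot as it stands.
- The arm moves only by the tool apply_moves, never from a script. Its argument "plan" is a list that holds one entry, the list of rows, each a list of 7 numbers: the shift along the tool's x, y, z each as a share of 1000 mm, from -1 to 1, then the turn, a rotation vector about the tool's x, y, z each as a share of pi rad, from -1 to 1, then the gripper command: -1 is fully open, 1 is shut, values between are in proportion. A call has exactly 8 rows; each row is the pose to reach, as a shift and turn from the pose commanded when the call began, along the tool's axes at that moment, turning the shorter way round; what a row does not reach only later rows make up. A row lasts 1/12 s, in which the tool goes at most 41.7 mm and 7.16 degrees, less where a joint would pass 70% of its speed; a pose out of reach is approached as far as the arm can. A call with a number of a shift or a turn outside -1 to 1 is refused whole. A call with a gripper value outside its range is refused whole. The fingers move at their own pace and stop on an object; "force" is the grip in N (left out, the last holds). Time passes only in rows, so rows that repeat a pose let the fingers close, or fill a call up. It gives the time, the measured TCP pose, the force and the opening at its end, in the units of the state.
- readout.read_state(): the state, without advancing time (a new reading comes with each control period).
- read_camera(name): name is "side" or "top"; returns the picture (420x560x3 uint8, red, green, blue); there is no depth.
- camera_params(name): a dict with "fovy" (degrees; the focal length in pixels is half the picture's height over the tangent of half this angle, whatever the lens; pixels are square), "cx", "cy" (the principal point, pixels), "k1" (the pictures are not rectified: a ray, as slopes to the right and down, at radius r is drawn at 1 + k1 r^2 times it, then the intrinsics apply), "rvec" (rotation vector, rad) and "tvec" (3), from world to camera coordinates, as OpenCV has them. Camera axes: x right, y down, z forward; pixel columns grow to the right and rows downward; lengths in m; the calibration is good to about 2 mm. A picture is of the moment at which its call begins. camera_params takes no time and is no camera call.
- bot.finish_job(): hands the job in, once; it reports no verdict.
The state is a dict: "time": time; "q": joint angles; "joint_vel": joint speeds; "joint_torque": joint torques, N m; "tool_pos": TCP position; "tcp_rot": TCP orientation; "wrist_force": force on the tool from outside, world axes, zero at the start; "torque": the same for the moment, N m; "width": opening from 0.0 (shut) to 1.0 (fully open).
Only numpy, scipy, OpenCV 4.12 (cv2) and the standard library are available. Lean on these libraries where they do the work, as an engineer would, in place of code of your own. Each camera call takes 0.05 s, during which the arm holds its last target.

## Working session

There is one attempt and no reset: what is moved stays moved. The work goes in short steps, Python scripts to look and compute and a tool call to move; the robot and the scene stay as the last step left them, time stands still between calls to the robot, and variables do not carry over. Pictures are saved under pics/ and viewed, and the job is handed in when it is done.

Besides the shell and the picture viewer there is one more tool, called after ">>>" in YAML: its name, and indented under it one key for each argument. apply_moves: Moves the arm, as the interface text tells. Shift numbers are shares of 1000 mm and turn numbers shares of pi rad, none past 1 either way. Its arguments: {"type":"object","properties":{"plan":{"type":"array","items":{"type":"array","items":{"type":"array","items":{"type":"number","minimum":-1,"maximum":1}}}},"force":{"type":"number"}},"required":["plan"]}

```bash
ls; mkdir -p pics
python3 - <<'E'
from workcell import readout, read_camera, camera_params, bot
import cv2
print(readout.read_state())
for n in ("side","top"):
    print(n,camera_params(n))
    im=read_camera(n); cv2.imwrite(f"pics/{n}0.png",im[:,:,::-1])
E
```

```text
pics
{'time': 0.0, 'q': array([ 1.28611336e+00,  2.64751509e-01,  1.60538358e+00, -1.30818524e-06,
        1.27373564e+00, -3.69256882e-02]), 'joint_vel': array([ 2.70685152e-04, -8.34884076e-04, -1.74230010e-03, -9.49856191e-04,
        5.64455824e-04, -4.02716865e-05]), 'joint_torque': array([ 2.51902755e-03, -5.15090811e+01, -3.67334640e+01,  3.04502482e-04,
        1.25300739e-02,  8.82135623e-06]), 'tool_pos': array([0.16533922, 0.65366537, 0.22995799]), 'tcp_rot': array([-0.38813584, -3.11715553,  0.00353213]), 'wrist_force': array([-1.09480953,  1.05101681, -0.62902794]), 'torque': array([-0.03907894, -0.04325962, -0.03895254]), 'width': 0.9986417890880082}
side {'fovy': 57.24939848817718, 'cx': 275.85410656532963, 'cy': 211.44742466995496, 'k1': 0.03199707485986168, 'rvec': array([ 2.22367588, -0.65850563,  0.2731778 ]), 'tvec': array([-0.4691784 ,  0.2538871 ,  1.09768617])}
top {'fovy': 42.51893307934246, 'cx': 289.808440261227, 'cy': 216.97497299147477, 'k1': 0.04711386852661756, 'rvec': array([ 2.13130446, -2.11657734,  0.20865653]), 'tvec': array([-0.02893424,  0.5522245 ,  1.417424  ])}
```

View pics/side0.png

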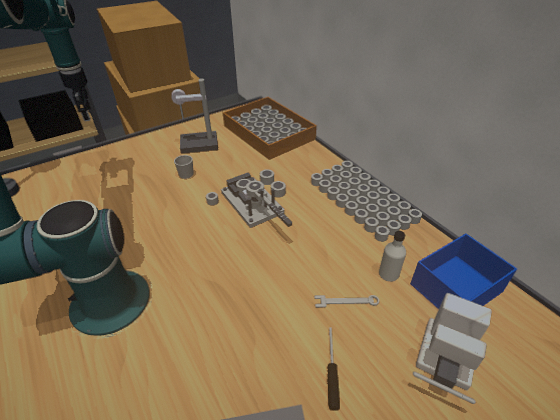

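View pics/top0.png

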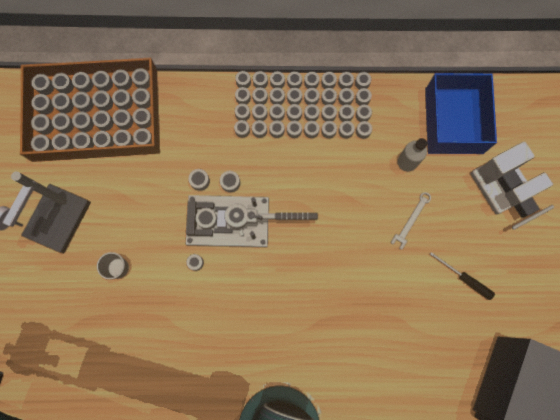

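The clamp is near px (236,215) in the top view and (250,195) in the side view. The handle points right (world −y). I'll zoom in on both.

```bash
cat > h.py <<'E'
import numpy as np, cv2
from workcell import readout, read_camera, camera_params
def K(n):
    p=camera_params(n); f=210/np.tan(np.radians(p['fovy'])/2)
    return p,f
def proj(n,P):
    p,f=K(n); R=cv2.Rodrigues(p['rvec'])[0]
    c=np.atleast_2d(P)@R.T+p['tvec']; s=c[:,:2]/c[:,2:]
    s=s*(1+p['k1']*(s**2).sum(1,keepdims=True))
    return s*f+[p['cx'],p['cy']]
def ray(n,uv):
    p,f=K(n); R=cv2.Rodrigues(p['rvec'])[0]
    d=(np.array(uv,float)-[p['cx'],p['cy']])/f; s=d.copy()
    for _ in range(20): s=d/(1+p['k1']*(s**2).sum())
    return -R.T@p['tvec'], R.T@np.array([s[0],s[1],1])
def atz(n,uv,z):
    o,d=ray(n,uv); return o+d*(z-o[2])/d[2]
def crop(im,x0,y0,w,h,s,name):
    cv2.imwrite(name,cv2.resize(im[y0:y0+h,x0:x0+w,::-1],None,fx=s,fy=s,interpolation=cv2.INTER_CUBIC))
E
python3 - <<'E'
from h import *
t=cv2.imread('pics/top0.png')[:,:,::-1];s=cv2.imread('pics/side0.png')[:,:,::-1]
crop(t,180,160,150,115,5,'pics/t0z.png');crop(s,190,150,120,95,6,'pics/s0z.png')
for z in (0,.0875,.101): print(z,atz('top',(236,215),z),atz('top',(314,216),z))
E
```

```text
0 [0.56712396 0.12654459 0.        ] [ 0.56591023 -0.09368764  0.        ]
0.0875 [0.54999413 0.11809094 0.0875    ] [ 0.54885136 -0.089264    0.0875    ]
0.101 [0.54735124 0.11678666 0.101     ] [ 0.54621943 -0.0885815   0.101     ]
```

View pics/t0z.png

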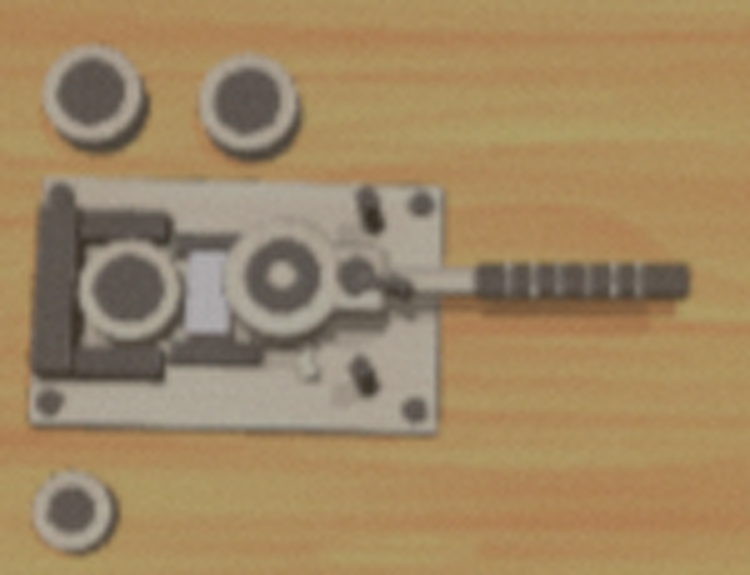

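View pics/s0z.png

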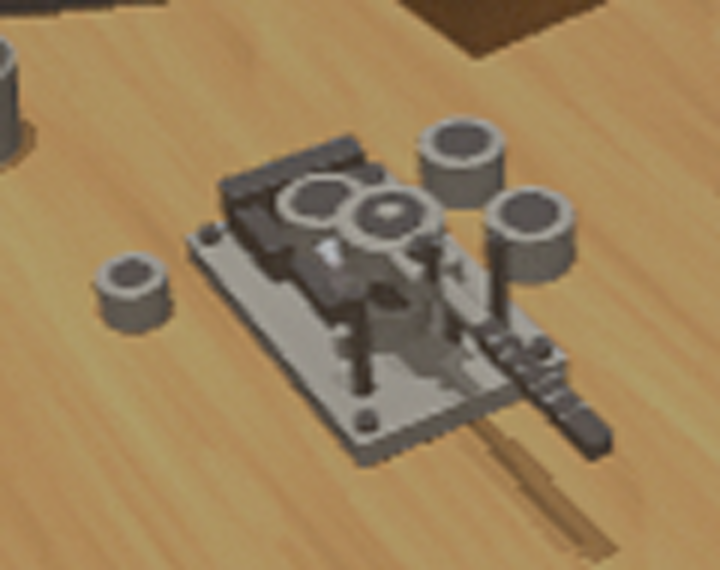

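```bash
cat >> h.py <<'E'
def model(n,im,hx,hy,a,sel,x0,y0,w,h,s,name,gr=.145):
    b=cv2.resize(im[y0:y0+h,x0:x0+w,::-1],None,fx=s,fy=s,interpolation=cv2.INTER_CUBIC)
    c=np.array([hx,hy]); u=lambda a:np.array([np.cos(a),np.sin(a)])
    def pl(pts,col):
        q=(proj(n,pts)-[x0,y0]+.5)*s-.5
        cv2.polylines(b,[np.round(q).astype(int)],True,col,1,cv2.LINE_AA)
    def rect(o,ax,l,w_,z):
        d=u(ax);m=u(ax+np.pi/2)
        return [np.r_[o+d*i*l/2+m*j*w_/2,z] for i,j in((1,1),(1,-1),(-1,-1),(-1,1))]
    th=np.linspace(0,6.28,40)
    pl([np.r_[c+.032*u(t),.101] for t in th],(0,0,255))
    pl(rect(c+gr*u(a),a,.115,.018,.0955),(0,255,0))
    pv=c+.039*u(a); tb=pv+.025*u(a+sel)
    pl(rect(tb,a+sel,.012,.008,.129),(255,0,0)); pl(rect(tb,a+sel,.012,.008,.102),(255,255,0))
    cv2.imwrite(name,b)
E
python3 - <<'E'
from h import *
t=cv2.imread('pics/top0.png')[:,:,::-1];s=cv2.imread('pics/side0.png')[:,:,::-1]
g=atz('top',(180+475/5,160+281/5),.0955);e=atz('top',(180+690/5,160+281/5),.0955);c=atz('top',(236.4,215.4),.101)
print(c,g,e,c-g,c-e)
a=np.arctan2(e[1]-c[1],e[0]-c[0]);print(a)
model('top',t,c[0],c[1],a,-.4,180,160,150,115,5,'pics/t0m.png')
model('side',s,c[0],c[1],a,-.4,190,150,120,95,6,'pics/s0m.png')
E
```

```text
[0.54628662 0.11570866 0.101     ] [0.54597559 0.01426442 0.0955    ] [ 0.54683252 -0.09943761  0.0955    ] [0.00031103 0.10144424 0.0055    ] [-0.0005459   0.21514627  0.0055    ]
-1.568258998926953
```

View pics/t0m.png

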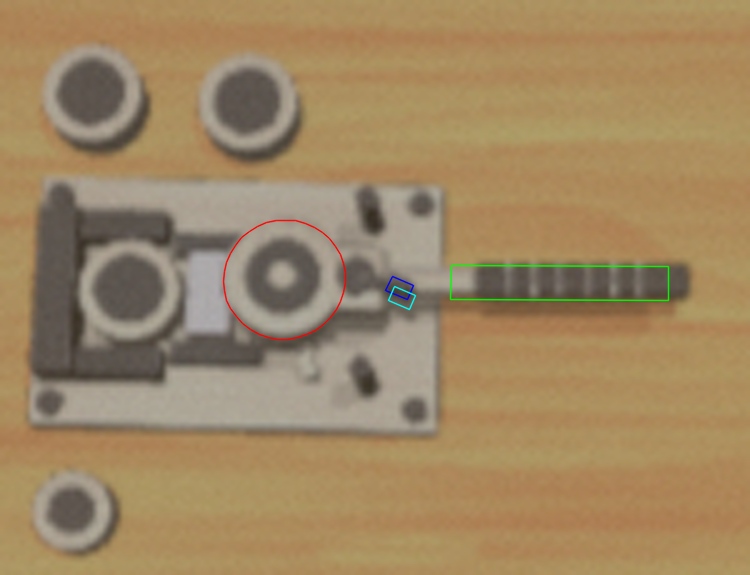

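View pics/s0m.png

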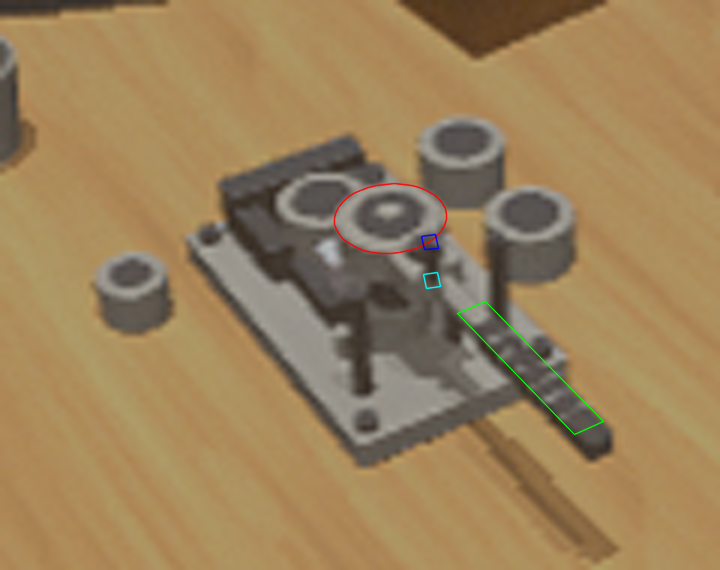

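```bash
cat >> h.py <<'E'
from scipy.spatial.transform import Rotation as Ro
def goto(pos,yaw,p0=None,r0=None):
    "shift+turn shares from current(measured or given) pose to pos, tool down, tool x at world yaw"
    s=readout.read_state()
    p0=s['tool_pos'] if p0 is None else np.array(p0)
    R0=Ro.from_rotvec(s['tcp_rot'] if r0 is None else r0)
    c,si=np.cos(yaw),np.sin(yaw)
    Rt=Ro.from_matrix(np.array([[c,si,0],[si,-c,0],[0,0,-1]]))
    print('shift',np.round(R0.inv().apply(np.array(pos)-p0),4),'turn',np.round((R0.inv()*Rt).as_rotvec()/np.pi,4))
E
python3 - <<'E'
from h import *
f=lambda x,y:(180+(x+.5)/5-.5,160+(y+.5)/5-.5)
for nm,p,z in [('postA top',(365,192),.1),('postA base',(374,228),.015),('postB top',(358,362),.1),('postB base',(370,392),.015),
 ('tl',(45,178),.015),('tr',(442,187),.015),('bl',(30,424),.015),('br',(437,433),.015),('head',(284,279),.101),('lug?',(308,372),.04),('collarwork',(128,287),.06)]:
    print(nm,atz('top',f(*p),z).round(4))
fs=lambda x,y:(190+(x+.5)/6-.5,150+(y+.5)/6-.5)
for nm,p in [('A base',(500,318)),('B base',(362,392)),('Atop',(497,228)),('Btop',(357,305))]:
    for z in (.015,.08,.1): print(nm,z,atz('side',fs(*p),z).round(4))
goto((.498,.047,.17),np.pi/2,(.166,.654,.231))
E
```

```text
postA top [0.5938 0.0741 0.1   ]
postA base [0.5926 0.0743 0.015 ]
postB top [0.5025 0.076  0.1   ]
postB base [0.4996 0.0747 0.015 ]
tl [0.6198 0.2594 0.015 ]
tr [0.6165 0.0364 0.015 ]
bl [0.4805 0.2618 0.015 ]
br [0.4769 0.0373 0.015 ]
head [0.5463 0.1157 0.101 ]
lug? [0.5066 0.1072 0.04  ]
collarwork [0.5492 0.2038 0.06  ]
A base 0.015 [0.6036 0.092  0.015 ]
A base 0.08 [0.5643 0.0273 0.08  ]
A base 0.1 [0.5522 0.0074 0.1   ]
B base 0.015 [0.502  0.0807 0.015 ]
B base 0.08 [0.4701 0.0168 0.08  ]
B base 0.1 [ 0.4602 -0.0028  0.1   ]
Atop 0.015 [0.6483 0.1662 0.015 ]
Atop 0.08 [0.6057 0.0961 0.08  ]
Atop 0.1 [0.5926 0.0746 0.1   ]
Btop 0.015 [0.5381 0.1499 0.015 ]
Btop 0.08 [0.5036 0.0811 0.08  ]
Btop 0.1 [0.4929 0.0599 0.1   ]
shift [-0.4708 -0.5069  0.062 ] turn [-6.000e-04  4.000e-04  4.211e-01]
```

>>> apply_moves:
  plan:
    - [[-0.47, -0.507, 0.062, 0, 0, 0.421, 1], [-0.47, -0.507, 0.062, 0, 0, 0.421, 1], [-0.47, -0.507, 0.062, 0, 0, 0.421, 1], [-0.47, -0.507, 0.062, 0, 0, 0.421, 1], [-0.47, -0.507, 0.062, 0, 0, 0.421, 1], [-0.47, -0.507, 0.062, 0, 0, 0.421, 1], [-0.47, -0.507, 0.062, 0, 0, 0.421, 1], [-0.47, -0.507, 0.062, 0, 0, 0.421, 1]]
  force: 40

```text
time: 0.77
tool_pos: [0.3248, 0.3609, 0.2009]
tcp_rot: [1.842, 2.545, -0.001]
wrist_force: [1.1, 0.6, -0.4]
width: -0.002
```

Run:
```python
from h import *
s=readout.read_state();print(s['tool_pos'],s['tcp_rot'],s['wrist_force'],s['width']);goto((.498,.047,.17),np.pi/2)
```

```text
[0.32481812 0.36091983 0.20092706] [ 1.84248631e+00  2.54453168e+00 -7.71121995e-04] [ 1.12388428  0.61840707 -0.4262436 ] -0.0016594657570124336
shift [-0.3523  0.0666  0.031 ] turn [-1.00e-04  1.00e-04  1.01e-01]
```

>>> apply_moves:
  plan:
    - [[-0.352, 0.067, 0.031, 0, 0, 0.101, 1], [-0.352, 0.067, 0.031, 0, 0, 0.101, 1], [-0.352, 0.067, 0.031, 0, 0, 0.101, 1], [-0.352, 0.067, 0.031, 0, 0, 0.101, 1], [-0.352, 0.067, 0.031, 0, 0, 0.101, 1], [-0.352, 0.067, 0.031, 0, 0, 0.101, 1], [-0.352, 0.067, 0.031, 0, 0, 0.101, 1], [-0.352, 0.067, 0.031, 0, 0, 0.101, 1]]

```text
time: 1.43
tool_pos: [0.4874, 0.0713, 0.1724]
tcp_rot: [-2.215, -2.227, -0.0]
wrist_force: [0.2, 1.0, 0.3]
width: 0.003
```

Run:
```python
from h import *
s=readout.read_state();print(s['tool_pos'],s['tcp_rot'],s['wrist_force'],s['width']);goto((.498,.047,.108),np.pi/2)
```

```text
[0.4873514  0.0712757  0.17244985] [-2.21522019e+00 -2.22745672e+00 -2.72630948e-05] [0.19388738 1.04968598 0.27754865] 0.002560862433102891
shift [-0.0243  0.0105  0.0644] turn [-0.     -0.      0.0018]
```

>>> apply_moves:
  plan:
    - [[-0.024, 0.01, 0, 0, 0, 0.002, 1], [-0.024, 0.01, 0, 0, 0, 0.002, 1], [-0.024, 0.01, 0.02, 0, 0, 0.002, 1], [-0.024, 0.01, 0.04, 0, 0, 0.002, 1], [-0.024, 0.01, 0.055, 0, 0, 0.002, 1], [-0.024, 0.01, 0.064, 0, 0, 0.002, 1], [-0.024, 0.01, 0.064, 0, 0, 0.002, 1], [-0.024, 0.01, 0.064, 0, 0, 0.002, 1]]

```text
time: 2.1
tool_pos: [0.4966, 0.0498, 0.1084]
tcp_rot: [-2.221, -2.221, 0.001]
wrist_force: [0.2, 0.5, 0.6]
width: 0.003
```

Run:
```python
from h import *
s=readout.read_state();print(s['tool_pos'],s['tcp_rot'],s['wrist_force'],s['width']);goto((.498,.047,.108),np.pi/2)
for n in ('top','side'):
    im=read_camera(n); crop(im,*((180,160,150,115,5) if n=='top' else (190,150,120,95,6)),f'pics/{n}1.png')
```

```text
[0.49661924 0.04982961 0.1084317 ] [-2.22077929e+00 -2.22066513e+00  1.47857781e-03] [0.24589311 0.52021476 0.55774938] 0.0033167854740133724
shift [-0.0028  0.0014  0.0004] turn [-0.0004 -0.     -0.    ]
```

View pics/top1.png

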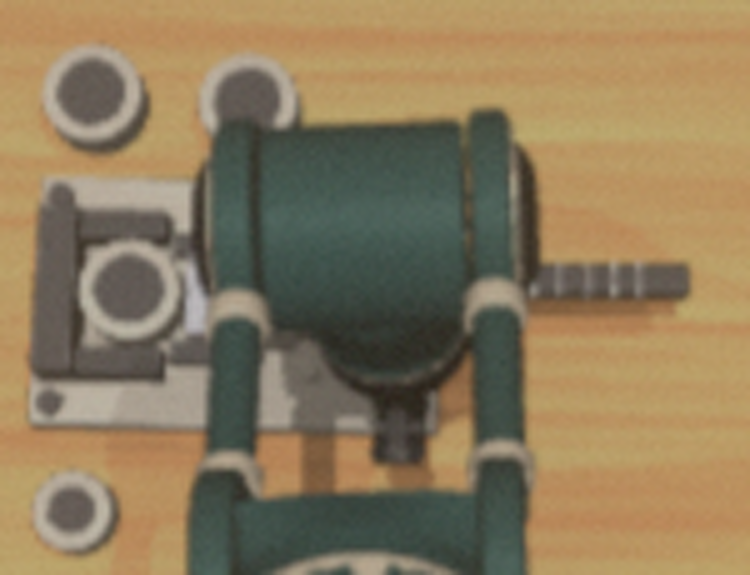

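View pics/side1.png

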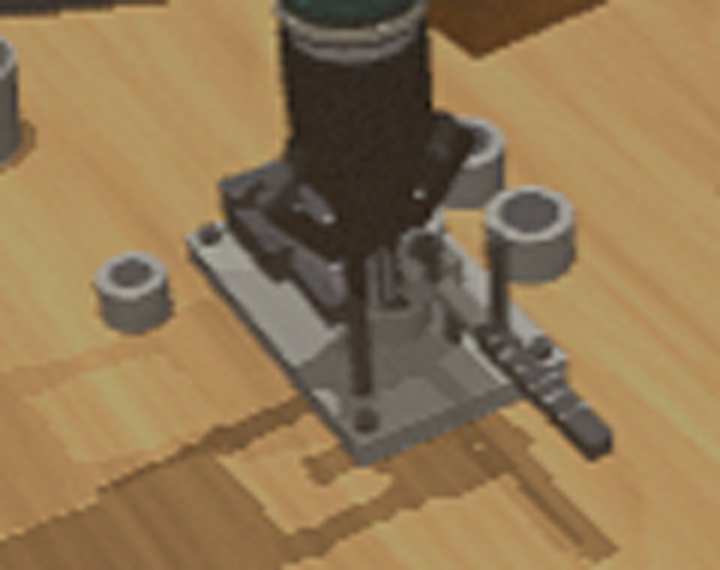

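The picture shows the shut fingers standing on the tightening side of the tab (side px ~(390,280) against the tab at (430,255)), and nothing has been disturbed. I'll push the tab toward +x.

>>> apply_moves:
  plan:
    - [[-0.002, 0.004, 0, 0, 0, 0, 1], [-0.002, 0.008, 0, 0, 0, 0, 1], [-0.002, 0.012, 0, 0, 0, 0, 1], [-0.002, 0.015, 0, 0, 0, 0, 1], [-0.002, 0.018, 0, 0, 0, 0, 1], [-0.002, 0.021, 0, 0, 0, 0, 1], [-0.002, 0.023, 0, 0, 0, 0, 1], [-0.002, 0.025, 0, 0, 0, 0, 1]]

```text
time: 2.87
tool_pos: [0.5216, 0.047, 0.1084]
tcp_rot: [-2.221, -2.22, 0.003]
wrist_force: [-2.5, -2.6, 1.6]
width: 0.0
```

Run:
```python
from h import *
s=readout.read_state();print(s['tool_pos'],s['wrist_force'],s['torque'])
```

```text
[0.5215761  0.04701432 0.10839413] [-2.52954942 -2.64344544  1.59244727] [-0.27699083  0.36138114  0.01656292]
```

>>> apply_moves:
  plan:
    - [[0, 0.002, 0, 0, 0, 0, 1], [0, 0.004, 0, 0, 0, 0, 1], [0, 0.006, 0, 0, 0, 0, 1], [0, 0.008, 0, 0, 0, 0, 1], [0, 0.01, 0, 0, 0, 0, 1], [0, 0.012, 0, 0, 0, 0, 1], [0, 0.012, 0, 0, 0, 0, 1], [0, 0.012, 0, 0, 0, 0, 1]]

```text
time: 3.53
tool_pos: [0.5345, 0.0475, 0.1088]
tcp_rot: [2.222, 2.221, 0.001]
wrist_force: [-1.7, -1.6, -1.1]
width: -0.002
```

Run:
```python
from h import *
s=readout.read_state();print(s['tool_pos'],s['wrist_force'],s['torque'])
for n in ('side',):
    im=read_camera(n); crop(im,*((180,160,150,115,5) if n=='top' else (190,150,120,95,6)),f'pics/{n}2.png')
```

```text
[0.53454785 0.04748797 0.10877515] [-1.72676251 -1.60875569 -1.0623996 ] [-0.18153752  0.24108095  0.00345173]
```

View pics/side2.png

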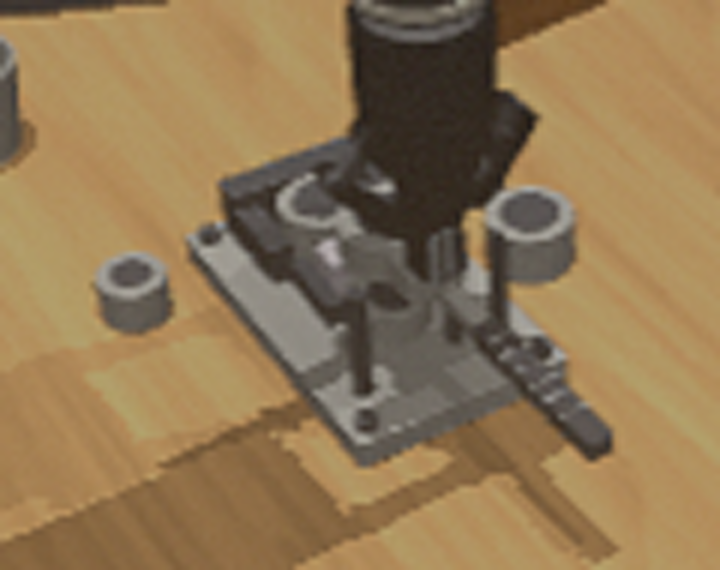

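The handle hasn't moved. I'll keep pushing until the lever is firmly over.

>>> apply_moves:
  plan:
    - [[0, 0.002, 0, 0, 0, 0, 1], [0, 0.004, 0, 0, 0, 0, 1], [0, 0.006, 0, 0, 0, 0, 1], [0, 0.007, 0, 0, 0, 0, 1], [0, 0.008, 0, 0, 0, 0, 1], [0, 0.009, 0, 0, 0, 0, 1], [0, 0.01, 0, 0, 0, 0, 1], [0, 0.01, 0, 0, 0, 0, 1]]

```text
time: 4.25
tool_pos: [0.5443, 0.0474, 0.1087]
tcp_rot: [2.222, 2.221, -0.0]
wrist_force: [-3.3, 0.6, -0.8]
width: 0.001
```

Run:
```python
from h import *
s=readout.read_state();print(s['tool_pos'],s['wrist_force'],s['torque'])
for n in ('side',):
    im=read_camera(n); crop(im,*((180,160,150,115,5) if n=='top' else (190,150,120,95,6)),f'pics/{n}3.png')
```

```text
[0.54432946 0.04736285 0.10869686] [-3.2695578   0.59147864 -0.77890969] [ 5.85573531e-02  4.76442616e-01 -2.30491721e-05]
```

View pics/side3.png

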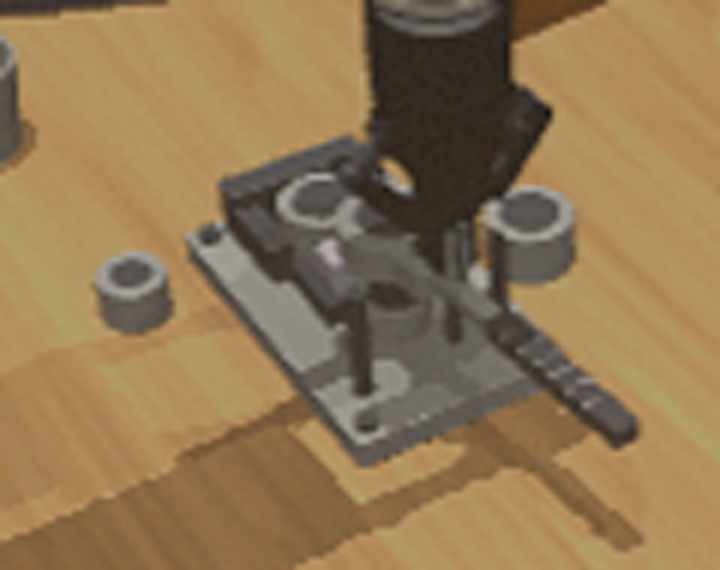

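>>> apply_moves:
  plan:
    - [[0, -0.01, 0, 0, 0, 0, 1], [0, -0.01, -0.02, 0, 0, 0, 1], [0, -0.01, -0.05, 0, 0, 0, 1], [-0.03, -0.01, -0.06, 0, 0, 0, 1], [-0.07, -0.01, -0.06, 0, 0, 0, 1], [-0.11, -0.01, -0.06, 0, 0, 0, 1], [-0.14, -0.01, -0.06, 0, 0, 0, 1], [-0.14, -0.01, -0.06, 0, 0, 0, 1]]

```text
time: 4.97
tool_pos: [0.5351, -0.0979, 0.1702]
tcp_rot: [2.223, 2.212, 0.001]
wrist_force: [0.0, 1.6, -1.0]
width: 0.002
```

Run:
```python
from h import *
s=readout.read_state();print(s['tool_pos'],s['wrist_force'],s['torque'])
for n in ('top','side',):
    im=read_camera(n); cv2.imwrite(f'pics/{n}4f.png',im[:,:,::-1]);crop(im,*((180,160,150,115,5) if n=='top' else (190,150,120,95,6)),f'pics/{n}4.png')
```

```text
[ 0.53507882 -0.09785057  0.17016251] [ 0.0453349   1.64637415 -1.02673554] [ 0.01655776 -0.02897427 -0.00806945]
```

View pics/top4.png

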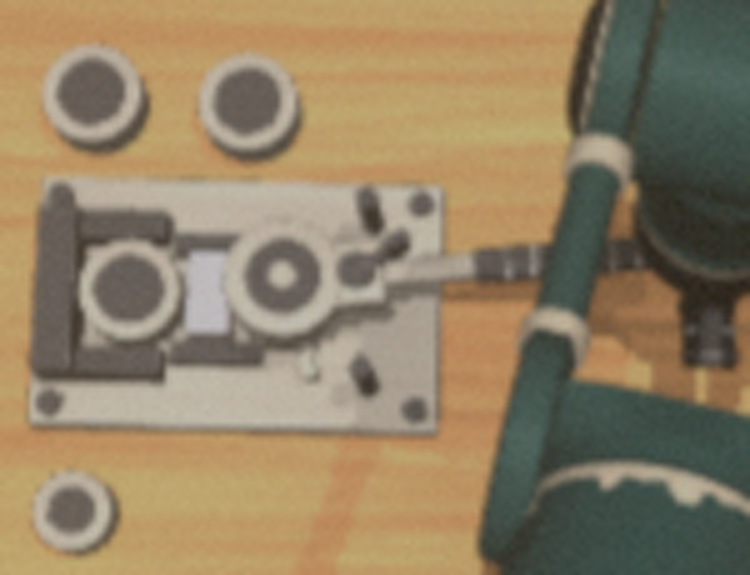

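View pics/side4.png

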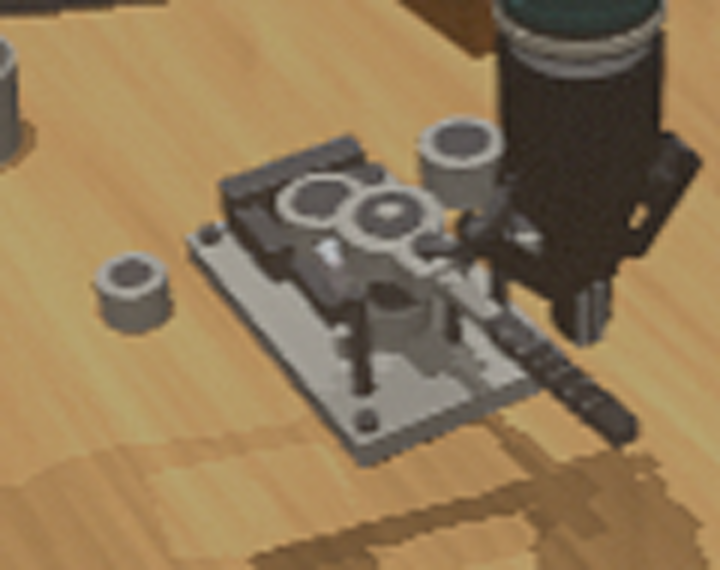

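Seen from above, the tab (397,242) now lies on the ccw side of the handle line. I'll overlay the model to measure the lever angle.

Run:
```python
from h import *
t=cv2.imread('pics/top4f.png')[:,:,::-1]
f=lambda x,y:(180+(x+.5)/5-.5,160+(y+.5)/5-.5)
c=np.array([.5463,.1157])
g=atz('top',f(510,262),.0955)[:2];a=np.arctan2(*(g-c)[::-1]);print('handle',a,a+1.5865)
tb=atz('top',f(399,240),.129)[:2]; pv=c+.039*np.array([np.cos(a),np.sin(a)]); d=tb-pv; print(np.hypot(*d),np.arctan2(d[1],d[0])-a)
model('top',t,c[0],c[1],a,.4,180,160,150,115,5,'pics/t4m.png')
```

```text
handle -1.4773211226206575 0.10917887737934251
0.02568573181567302 0.38814414230393113
```

View pics/t4m.png

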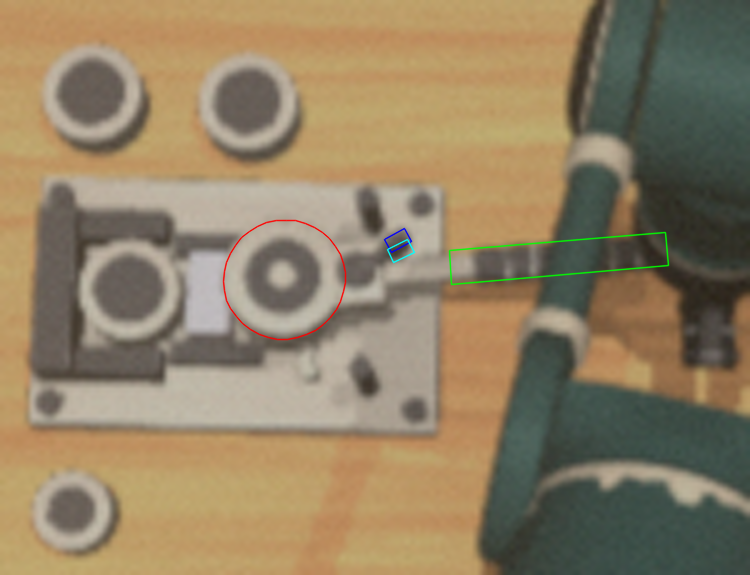

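The lever reads +0.39 rad, so it's over, and the handle is at about +0.11. Next I'll straddle the grip with the fingers part open.

Run:
```python
from h import *
a=-1.477
p=np.array([.5463,.1157])+.145*np.array([np.cos(a),np.sin(a)])
print(p);goto((*p,.066),a+np.pi)
d=np.arange(1,9)*.03
print(np.round(np.c_[.145*(1-np.cos(d)),.145*np.sin(d),-d/np.pi],4))
```

```text
[ 0.55988053 -0.02866263]
shift [0.0654 0.0248 0.1035] turn [ 0.0008  0.0002 -0.031 ]
[[ 0.0001  0.0043 -0.0095]
 [ 0.0003  0.0087 -0.0191]
 [ 0.0006  0.013  -0.0286]
 [ 0.001   0.0174 -0.0382]
 [ 0.0016  0.0217 -0.0477]
 [ 0.0023  0.026  -0.0573]
 [ 0.0032  0.0302 -0.0668]
 [ 0.0042  0.0345 -0.0764]]
```

>>> apply_moves:
  plan:
    - [[0.033, 0.012, 0, 0, 0, -0.016, 0.1], [0.065, 0.025, 0, 0, 0, -0.031, 0.1], [0.065, 0.025, 0, 0, 0, -0.031, 0.1], [0.065, 0.025, 0.02, 0, 0, -0.031, 0.1], [0.065, 0.025, 0.02, 0, 0, -0.031, 0.1], [0.065, 0.025, 0.02, 0, 0, -0.031, 0.1], [0.065, 0.025, 0.02, 0, 0, -0.031, 0.1], [0.065, 0.025, 0.02, 0, 0, -0.031, 0.1]]

```text
time: 5.73
tool_pos: [0.5595, -0.0276, 0.1496]
tcp_rot: [2.111, 2.326, 0.001]
wrist_force: [0.8, 0.0, 0.5]
width: 0.448
```

Run:
```python
from h import *
s=readout.read_state();print(s['tool_pos'],s['wrist_force'],s['torque'],s['width'])
a=-1.477;p=np.array([.5463,.1157])+.145*np.array([np.cos(a),np.sin(a)])
goto((*p,.066),a+np.pi)
im=read_camera('side');crop(im,190,150,120,95,6,'pics/side5.png')
```

```text
[ 0.55954195 -0.02760791  0.14959698] [0.75415077 0.03557345 0.46656491] [0.03013617 0.035337   0.03601923] 0.44776064307674446
shift [-0.0011  0.0001  0.0836] turn [0.0004 0.0001 0.0009]
```

View pics/side5.png

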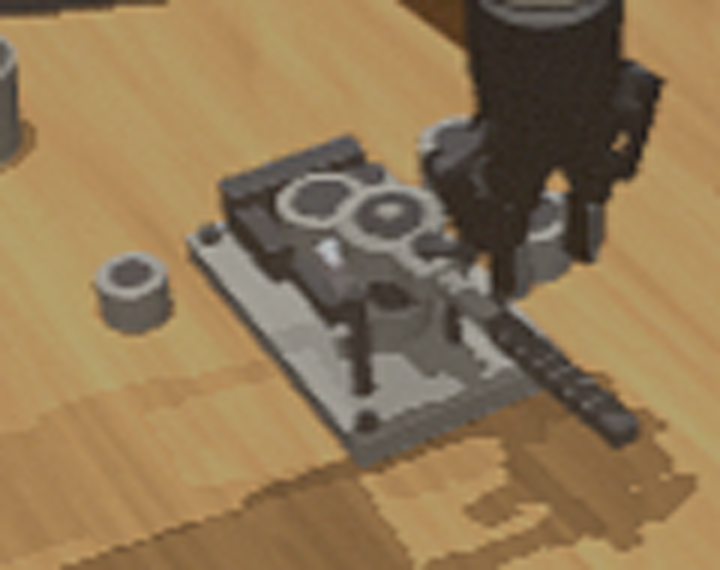

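>>> apply_moves:
  plan:
    - [[-0.001, 0, 0.015, 0, 0, 0, 0.1], [-0.001, 0, 0.03, 0, 0, 0, 0.1], [-0.001, 0, 0.04, 0, 0, 0, 0.1], [-0.001, 0, 0.05, 0, 0, 0, 0.1], [-0.001, 0, 0.06, 0, 0, 0, 0.1], [-0.001, 0, 0.07, 0, 0, 0, 0.1], [-0.001, 0, 0.08, 0, 0, 0, 0.1], [-0.001, 0, 0.083, 0, 0, 0, 0.1]]

```text
time: 6.45
tool_pos: [0.5581, -0.0286, 0.0638]
tcp_rot: [-2.11, -2.325, 0.003]
wrist_force: [-0.3, -0.0, -0.6]
width: 0.449
```

Run:
```python
from h import *
s=readout.read_state();print(s['tool_pos'],s['wrist_force'],s['torque'],s['width'])
im=read_camera('side');crop(im,190,150,120,95,6,'pics/side6.png')
```

```text
[ 0.55806999 -0.02856555  0.06377555] [-0.28381736 -0.03009856 -0.60798591] [-0.01559841  0.09890352  0.00164368] 0.44944618772888917
```

View pics/side6.png

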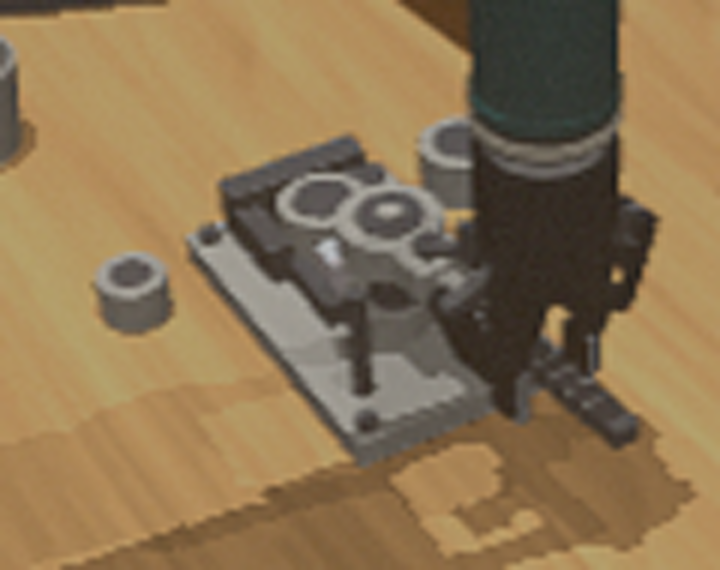

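The fingers straddle the grip freely (wrist force under 1 N). First loosening stroke, taken slowly.

>>> apply_moves:
  plan:
    - [[0, 0.004, 0, 0, 0, -0.01, 0.1], [0, 0.009, 0, 0, 0, -0.019, 0.1], [0.001, 0.013, 0, 0, 0, -0.029, 0.1], [0.001, 0.017, 0, 0, 0, -0.038, 0.1], [0.002, 0.022, 0, 0, 0, -0.048, 0.1], [0.002, 0.026, 0, 0, 0, -0.057, 0.1], [0.003, 0.03, 0, 0, 0, -0.067, 0.1], [0.004, 0.035, 0, 0, 0, -0.076, 0.1]]

```text
time: 7.17
tool_pos: [0.591, -0.0216, 0.0657]
tcp_rot: [-1.814, -2.559, 0.007]
wrist_force: [-8.0, -1.6, 5.2]
width: 0.45
```

```bash
cat >> h.py <<'E'
C=np.array([.5463,.1157])
def rep():
    s=readout.read_state();R=Ro.from_rotvec(s['tcp_rot']).as_matrix()
    p=s['tool_pos'][:2]-C; a=np.arctan2(p[1],p[0])
    t=np.array([-np.sin(a),np.cos(a)]); 
    print('t',round(s['time'],2),'r',round(np.hypot(*p),4),'ang',round(a+1.5865,3),'z',round(s['tool_pos'][2],4),'yaw-pi+1.5865',round((np.arctan2(R[1,0],R[0,0])-np.pi+1.5865+np.pi)%(2*np.pi)-np.pi,3),'Ftan',round(float(t@s['wrist_force'][:2]),2),'Frad',round(float(p@s['wrist_force'][:2]/np.hypot(*p)),2),'F',s['wrist_force'].round(1),'M',s['torque'].round(2))
    return s
def arc(d0,n,R=.145):
    d=np.linspace(d0/n,d0,n); print(np.round(np.c_[R*(1-np.cos(d)),R*np.sin(d),-d/np.pi],4).tolist())
E
python3 -c "
from h import *
rep();arc(.24,8)"
```

```text
t 7.17 r 0.1444 ang 0.33 z 0.0657 yaw-pi+1.5865 0.353 Ftan -8.09 Frad -0.99 F [-8.  -1.6  5.2] M [-0.38  1.27 -0.09]
[[0.0001, 0.0043, -0.0095], [0.0003, 0.0087, -0.0191], [0.0006, 0.013, -0.0286], [0.001, 0.0174, -0.0382], [0.0016, 0.0217, -0.0477], [0.0023, 0.026, -0.0573], [0.0032, 0.0302, -0.0668], [0.0042, 0.0345, -0.0764]]
```

Tangential force is about 8 N, so the ratchet is biting and turning the cam. I'll continue the stroke.

>>> apply_moves:
  plan:
    - [[0, 0.004, 0, 0, 0, -0.01, 0.1], [0, 0.009, 0, 0, 0, -0.019, 0.1], [0.001, 0.013, 0, 0, 0, -0.029, 0.1], [0.001, 0.017, 0, 0, 0, -0.038, 0.1], [0.002, 0.022, 0, 0, 0, -0.048, 0.1], [0.002, 0.026, 0, 0, 0, -0.057, 0.1], [0.003, 0.03, 0, 0, 0, -0.067, 0.1], [0.004, 0.035, 0, 0, 0, -0.076, 0.1]]

```text
time: 7.83
tool_pos: [0.6229, -0.0069, 0.0657]
tcp_rot: [-1.497, -2.757, 0.006]
wrist_force: [-7.4, -3.2, 4.5]
width: 0.449
```

Run:
```python
from h import *
rep();arc(-1.2,8)
im=read_camera('side');crop(im,190,150,120,95,6,'pics/side7.png')
im=read_camera('top');crop(im,180,160,150,115,5,'pics/top7.png')
```

```text
t 7.83 r 0.1446 ang 0.574 z 0.0657 yaw-pi+1.5865 0.592 Ftan -7.94 Frad -1.21 F [-7.4 -3.2  4.5] M [-0.57  1.17 -0.14]
[[0.0016, -0.0217, 0.0477], [0.0065, -0.0429, 0.0955], [0.0144, -0.0631, 0.1432], [0.0253, -0.0819, 0.191], [0.0389, -0.0988, 0.2387], [0.0549, -0.1136, 0.2865], [0.0729, -0.1258, 0.3342], [0.0925, -0.1351, 0.382]]
```

View pics/side7.png

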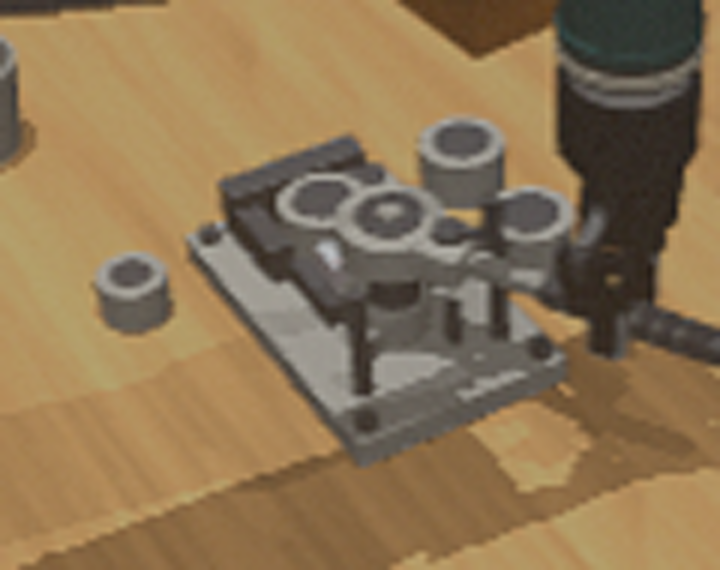

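View pics/top7.png

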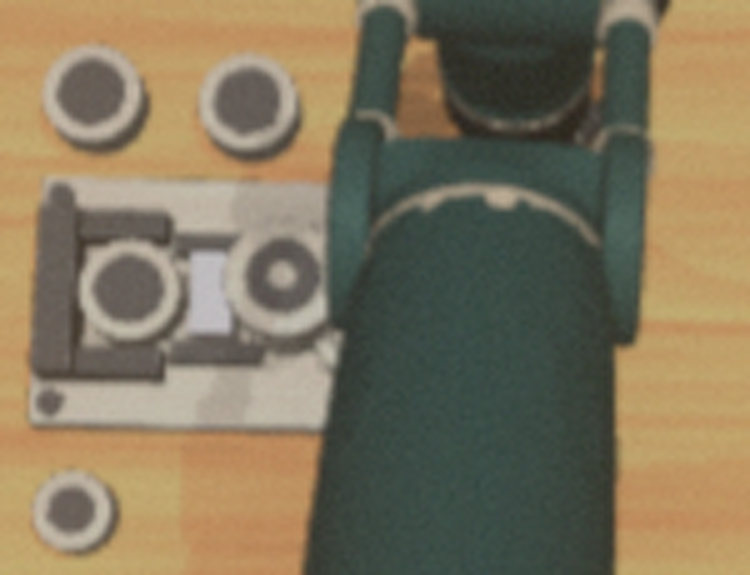

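Run:
```python
from h import *
f=lambda x,y:(180+(x+.5)/5-.5,160+(y+.5)/5-.5)
for z in (.035,.05):
  for p in [(308,366),(330,352),(352,235)]:
    q=atz('top',f(*p),z)[:2]-C; print(z,p,np.hypot(*q).round(4),np.arctan2(q[1],q[0]).round(3))
```

```text
0.035 (308, 366) 0.0365 -2.92
0.035 (330, 352) 0.0341 -2.52
0.035 (352, 235) 0.0487 -0.679
0.05 (308, 366) 0.0392 -2.902
0.05 (330, 352) 0.0369 -2.534
0.05 (352, 235) 0.047 -0.739
```

Lug turned about 0.38 rad. Now the back stroke (clockwise, clicking) in two calls.

Run:
```python
from h import *
arc(-.58,8)
```

```text
[[0.0004, -0.0105, 0.0231], [0.0015, -0.021, 0.0462], [0.0034, -0.0313, 0.0692], [0.0061, -0.0415, 0.0923], [0.0094, -0.0514, 0.1154], [0.0135, -0.0611, 0.1385], [0.0183, -0.0705, 0.1615], [0.0237, -0.0795, 0.1846]]
```

>>> apply_moves:
  plan:
    - [[0, -0.01, 0, 0, 0, 0.023, 0.1], [0.001, -0.021, 0, 0, 0, 0.046, 0.1], [0.003, -0.031, 0, 0, 0, 0.069, 0.1], [0.006, -0.041, 0, 0, 0, 0.092, 0.1], [0.009, -0.051, 0, 0, 0, 0.115, 0.1], [0.013, -0.061, 0, 0, 0, 0.138, 0.1], [0.018, -0.07, 0, 0, 0, 0.161, 0.1], [0.024, -0.08, 0, 0, 0, 0.185, 0.1]]

```text
time: 8.6
tool_pos: [0.5464, -0.0297, 0.0666]
tcp_rot: [2.231, 2.208, 0.003]
wrist_force: [2.0, -1.2, -0.9]
width: 0.449
```

```bash
python3 -c "
from h import *
rep()"
```

```text
t 8.6 r 0.1454 ang 0.016 z 0.0666 yaw-pi+1.5865 0.005 Ftan 2.02 Frad 1.24 F [ 2.  -1.2 -0.9] M [-0.1  -0.25  0.05]
```

>>> apply_moves:
  plan:
    - [[0, -0.01, 0, 0, 0, 0.023, 0.1], [0.001, -0.021, 0, 0, 0, 0.046, 0.1], [0.003, -0.031, 0, 0, 0, 0.069, 0.1], [0.006, -0.041, 0, 0, 0, 0.092, 0.1], [0.009, -0.051, 0, 0, 0, 0.115, 0.1], [0.013, -0.061, 0, 0, 0, 0.138, 0.1], [0.018, -0.07, 0, 0, 0, 0.161, 0.1], [0.024, -0.08, 0, 0, 0, 0.185, 0.1]]

```text
time: 9.27
tool_pos: [0.4664, -0.0052, 0.0667]
tcp_rot: [2.771, 1.476, 0.003]
wrist_force: [1.1, -1.1, -0.0]
width: 0.452
```

```bash
python3 -c "
from h import *
rep()
im=read_camera('side');crop(im,190,150,120,95,6,'pics/side8.png')
im=read_camera('top');crop(im,180,160,150,115,5,'pics/top8.png')
arc(.5,8);arc(.4,8)"
```

```text
t 9.27 r 0.1449 ang -0.569 z 0.0667 yaw-pi+1.5865 -0.576 Ftan 1.47 Frad 0.29 F [ 1.1 -1.1 -0. ] M [-0.28 -0.12  0.  ]
[[0.0003, 0.0091, -0.0199], [0.0011, 0.0181, -0.0398], [0.0025, 0.027, -0.0597], [0.0045, 0.0359, -0.0796], [0.007, 0.0446, -0.0995], [0.0101, 0.0531, -0.1194], [0.0137, 0.0614, -0.1393], [0.0178, 0.0695, -0.1592]]
[[0.0002, 0.0072, -0.0159], [0.0007, 0.0145, -0.0318], [0.0016, 0.0217, -0.0477], [0.0029, 0.0288, -0.0637], [0.0045, 0.0359, -0.0796], [0.0065, 0.0429, -0.0955], [0.0088, 0.0497, -0.1114], [0.0114, 0.0565, -0.1273]]
```

View pics/side8.png

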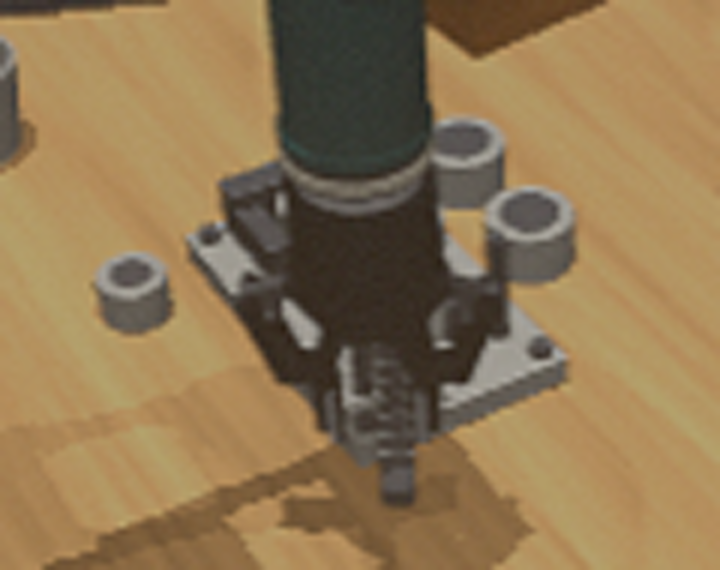

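View pics/top8.png

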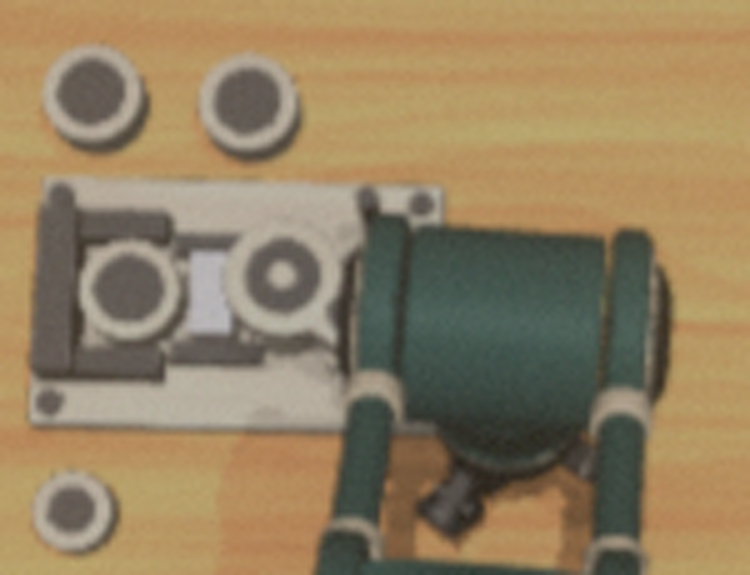

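>>> apply_moves:
  plan:
    - [[0, 0.009, 0, 0, 0, -0.02, 0.1], [0.001, 0.018, 0, 0, 0, -0.04, 0.1], [0.002, 0.027, 0, 0, 0, -0.06, 0.1], [0.004, 0.036, 0, 0, 0, -0.08, 0.1], [0.007, 0.045, 0, 0, 0, -0.1, 0.1], [0.01, 0.053, 0, 0, 0, -0.119, 0.1], [0.014, 0.061, 0, 0, 0, -0.139, 0.1], [0.018, 0.07, 0, 0, 0, -0.159, 0.1]]

```text
time: 10.03
tool_pos: [0.5312, -0.0284, 0.0653]
tcp_rot: [-2.308, -2.123, 0.007]
wrist_force: [-8.5, 4.0, 5.7]
width: 0.451
```

```bash
python3 -c "
from h import *
rep()
im=read_camera('top');crop(im,180,160,150,115,5,'pics/top9.png')
im=read_camera('side');crop(im,190,150,120,95,6,'pics/side9.png')"
```

```text
t 10.03 r 0.1448 ang -0.089 z 0.0653 yaw-pi+1.5865 -0.068 Ftan -8.92 Frad -3.07 F [-8.5  4.   5.7] M [ 0.39  1.36 -0.14]
```

View pics/top9.png

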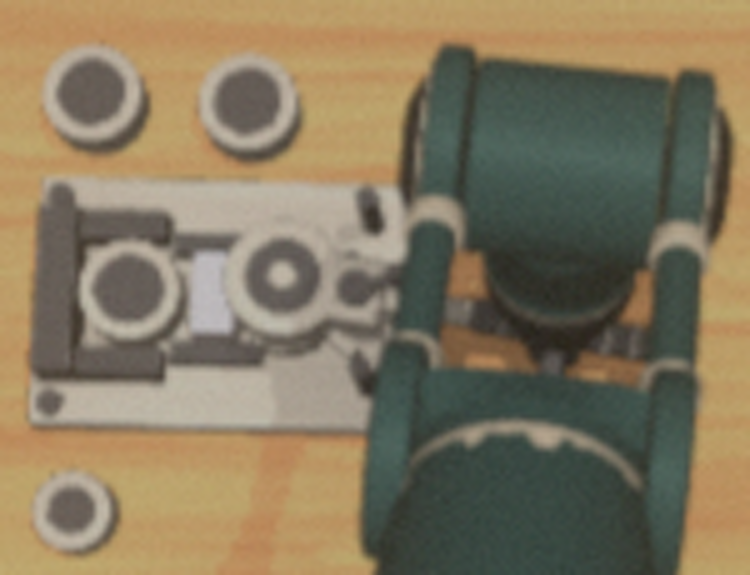

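View pics/side9.png

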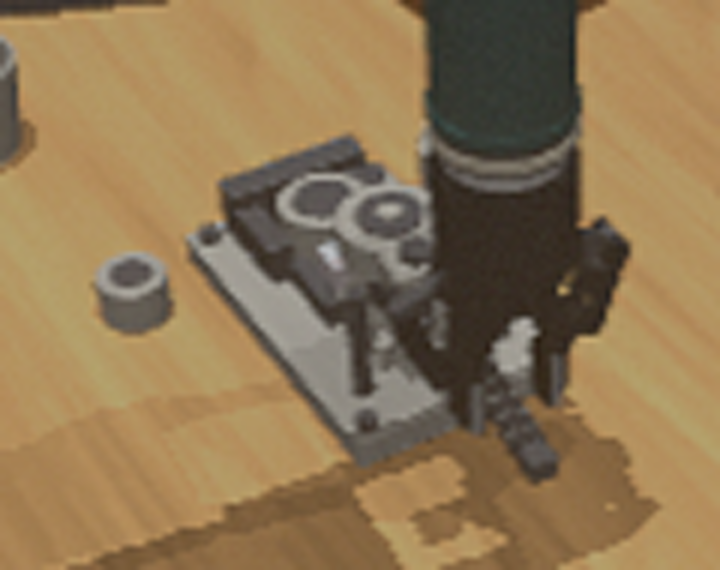

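>>> apply_moves:
  plan:
    - [[0, 0.004, 0, 0, 0, -0.01, 0.1], [0, 0.009, 0, 0, 0, -0.019, 0.1], [0.001, 0.013, 0, 0, 0, -0.029, 0.1], [0.001, 0.017, 0, 0, 0, -0.038, 0.1], [0.002, 0.022, 0, 0, 0, -0.048, 0.1], [0.002, 0.026, 0, 0, 0, -0.057, 0.1], [0.003, 0.03, 0, 0, 0, -0.067, 0.1], [0.004, 0.035, 0, 0, 0, -0.076, 0.1]]

```text
time: 10.8
tool_pos: [0.5662, -0.0278, 0.0652]
tcp_rot: [-2.043, -2.381, 0.006]
wrist_force: [-7.5, 0.7, 5.3]
width: 0.446
```

```bash
python3 -c "
from h import *
rep()
im=read_camera('side');crop(im,230,175,50,40,14,'pics/side10.png')"
```

```text
t 10.8 r 0.1449 ang 0.154 z 0.0652 yaw-pi+1.5865 0.168 Ftan -7.29 Frad -1.69 F [-7.5  0.7  5.3] M [-0.07  1.34 -0.15]
```

View pics/side10.png

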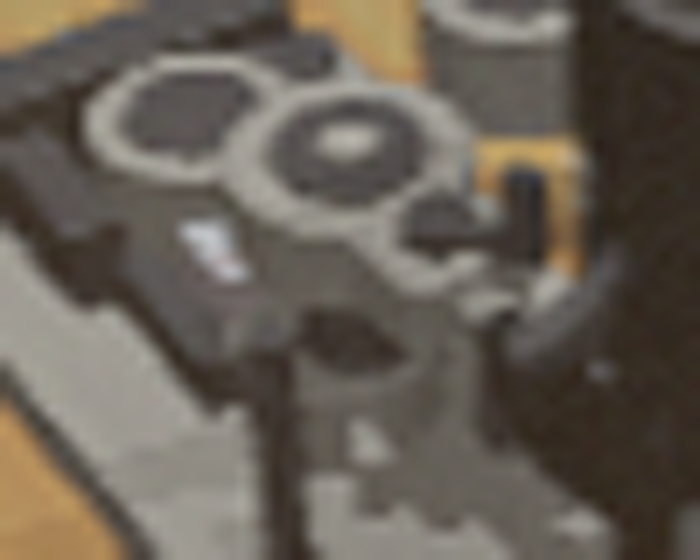

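```bash
python3 -c "
from h import *
fs=lambda x,y:(190+(x+.5)/6-.5,150+(y+.5)/6-.5)
for p,z in [((452,300),.045),((452,340),.015),((452,300),.05),((452,338),.02)]:
    q=atz('side',fs(*p),z)[:2]-C; print(p,z,np.hypot(*q).round(4),np.arctan2(q[1],q[0]).round(3))
arc(.16,8)
"
```

```text
(452, 300) 0.045 0.0345 -0.785
(452, 340) 0.015 0.0338 -0.826
(452, 300) 0.05 0.0365 -0.942
(452, 338) 0.02 0.0353 -0.932
[[0.0, 0.0029, -0.0064], [0.0001, 0.0058, -0.0127], [0.0003, 0.0087, -0.0191], [0.0005, 0.0116, -0.0255], [0.0007, 0.0145, -0.0318], [0.001, 0.0174, -0.0382], [0.0014, 0.0202, -0.0446], [0.0019, 0.0231, -0.0509]]
```

>>> apply_moves:
  plan:
    - [[0, 0.004, 0, 0, 0, -0.01, 0.1], [0, 0.009, 0, 0, 0, -0.019, 0.1], [0.001, 0.013, 0, 0, 0, -0.029, 0.1], [0.001, 0.017, 0, 0, 0, -0.038, 0.1], [0.002, 0.022, 0, 0, 0, -0.048, 0.1], [0.002, 0.026, 0, 0, 0, -0.057, 0.1], [0.003, 0.03, 0, 0, 0, -0.067, 0.1], [0.004, 0.035, 0, 0, 0, -0.076, 0.1]]

```text
time: 11.52
tool_pos: [0.6002, -0.0188, 0.0652]
tcp_rot: [-1.744, -2.607, 0.006]
wrist_force: [-8.9, -1.1, 5.3]
width: 0.45
```

```bash
python3 -c "
from h import *
rep()"
```

```text
t 11.52 r 0.1449 ang 0.397 z 0.0652 yaw-pi+1.5865 0.407 Ftan -8.7 Frad -2.32 F [-8.9 -1.1  5.3] M [-0.14  1.26 -0.16]
```

>>> apply_moves:
  plan:
    - [[0, 0.003, 0, 0, 0, -0.007, 0.1], [0, 0.006, 0, 0, 0, -0.014, 0.1], [0, 0.01, 0, 0, 0, -0.021, 0.1], [0.001, 0.013, 0, 0, 0, -0.029, 0.1], [0.001, 0.016, 0, 0, 0, -0.036, 0.1], [0.001, 0.02, 0, 0, 0, -0.043, 0.1], [0.002, 0.023, 0, 0, 0, -0.05, 0.1], [0.002, 0.026, 0, 0, 0, -0.057, 0.1]]

```text
time: 12.18
tool_pos: [0.6236, -0.0071, 0.0651]
tcp_rot: [-1.505, -2.752, 0.005]
wrist_force: [-8.8, -0.7, 3.9]
width: 0.451
```

```bash
python3 -c "
from h import *
rep()
im=read_camera('side');crop(im,190,150,120,95,6,'pics/side11.png')"
```

```text
t 12.18 r 0.1451 ang 0.577 z 0.0651 yaw-pi+1.5865 0.586 Ftan -7.86 Frad -4.09 F [-8.8 -0.7  3.9] M [-0.16  1.3  -0.18]
```

View pics/side11.png

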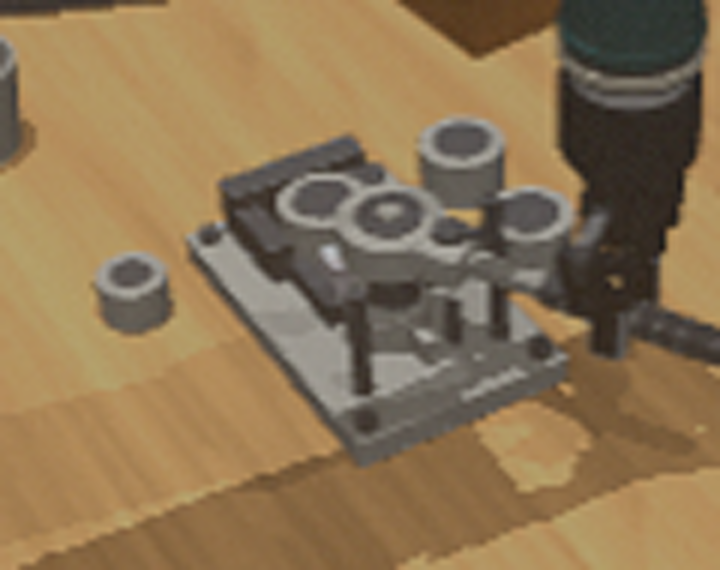

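Lug tip is visible at (430,340) approaching the pin at (452,320), with about 0.5 rad left. I'll make another back stroke.

>>> apply_moves:
  plan:
    - [[0, -0.01, 0, 0, 0, 0.023, 0.1], [0.001, -0.021, 0, 0, 0, 0.046, 0.1], [0.003, -0.031, 0, 0, 0, 0.069, 0.1], [0.006, -0.041, 0, 0, 0, 0.092, 0.1], [0.009, -0.051, 0, 0, 0, 0.115, 0.1], [0.013, -0.061, 0, 0, 0, 0.138, 0.1], [0.018, -0.07, 0, 0, 0, 0.161, 0.1], [0.024, -0.08, 0, 0, 0, 0.185, 0.1]]

```text
time: 12.9
tool_pos: [0.5475, -0.0303, 0.0665]
tcp_rot: [2.237, 2.201, 0.004]
wrist_force: [1.8, -0.9, -0.0]
width: 0.452
```

>>> apply_moves:
  plan:
    - [[0, -0.01, 0, 0, 0, 0.023, 0.1], [0.001, -0.021, 0, 0, 0, 0.046, 0.1], [0.003, -0.031, 0, 0, 0, 0.069, 0.1], [0.006, -0.041, 0, 0, 0, 0.092, 0.1], [0.009, -0.051, 0, 0, 0, 0.115, 0.1], [0.013, -0.061, 0, 0, 0, 0.138, 0.1], [0.018, -0.07, 0, 0, 0, 0.161, 0.1], [0.024, -0.08, 0, 0, 0, 0.185, 0.1]]

```text
time: 13.57
tool_pos: [0.4676, -0.0052, 0.0666]
tcp_rot: [2.774, 1.469, 0.004]
wrist_force: [0.4, -1.3, -0.4]
width: 0.451
```

```bash
python3 -c "
from h import *
rep();arc(.32,8)"
```

```text
t 13.57 r 0.1443 ang -0.561 z 0.0666 yaw-pi+1.5865 -0.581 Ftan 1.05 Frad 0.92 F [ 0.4 -1.3 -0.4] M [-0.29 -0.13  0.03]
[[0.0001, 0.0058, -0.0127], [0.0005, 0.0116, -0.0255], [0.001, 0.0174, -0.0382], [0.0019, 0.0231, -0.0509], [0.0029, 0.0288, -0.0637], [0.0042, 0.0345, -0.0764], [0.0056, 0.0401, -0.0891], [0.0074, 0.0456, -0.1019]]
```

>>> apply_moves:
  plan:
    - [[0, 0.006, 0, 0, 0, -0.013, 0.1], [0, 0.012, 0, 0, 0, -0.026, 0.1], [0.001, 0.017, 0, 0, 0, -0.038, 0.1], [0.002, 0.023, 0, 0, 0, -0.051, 0.1], [0.003, 0.029, 0, 0, 0, -0.064, 0.1], [0.004, 0.034, 0, 0, 0, -0.076, 0.1], [0.006, 0.04, 0, 0, 0, -0.089, 0.1], [0.007, 0.046, 0, 0, 0, -0.102, 0.1]]

```text
time: 14.23
tool_pos: [0.5066, -0.0232, 0.0656]
tcp_rot: [-2.498, -1.897, 0.003]
wrist_force: [-5.9, 6.8, 3.1]
width: 0.45
```

```bash
python3 -c "
from h import *
rep();arc(.12,8)
im=read_camera('top');crop(im,180,160,150,115,5,'pics/top12.png')"
```

```text
t 14.23 r 0.1445 ang -0.263 z 0.0656 yaw-pi+1.5865 -0.257 Ftan -7.54 Frad -4.94 F [-5.9  6.8  3.1] M [ 1.1   0.93 -0.2 ]
[[0.0, 0.0022, -0.0048], [0.0001, 0.0043, -0.0095], [0.0001, 0.0065, -0.0143], [0.0003, 0.0087, -0.0191], [0.0004, 0.0109, -0.0239], [0.0006, 0.013, -0.0286], [0.0008, 0.0152, -0.0334], [0.001, 0.0174, -0.0382]]
```

View pics/top12.png

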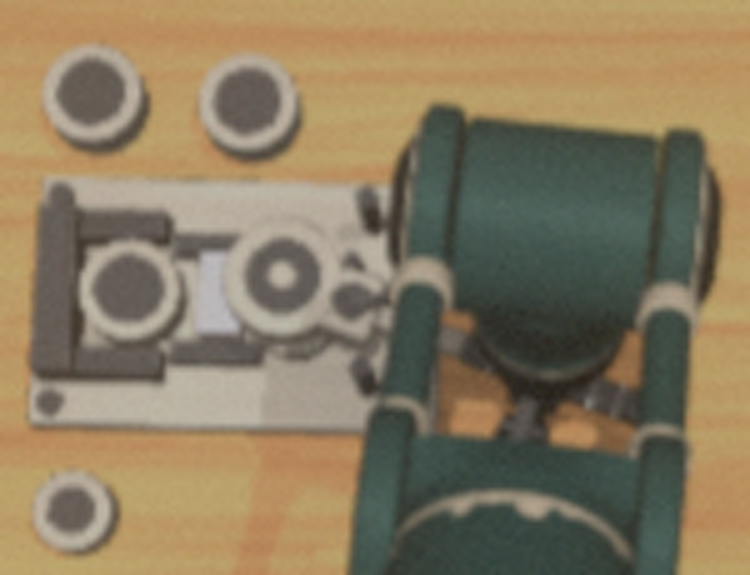

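>>> apply_moves:
  plan:
    - [[0, 0.002, 0, 0, 0, -0.005, 0.1], [0, 0.004, 0, 0, 0, -0.01, 0.1], [0, 0.006, 0, 0, 0, -0.014, 0.1], [0, 0.009, 0, 0, 0, -0.019, 0.1], [0, 0.011, 0, 0, 0, -0.024, 0.1], [0.001, 0.013, 0, 0, 0, -0.029, 0.1], [0.001, 0.015, 0, 0, 0, -0.033, 0.1], [0.001, 0.017, 0, 0, 0, -0.038, 0.1]]

```text
time: 14.95
tool_pos: [0.5226, -0.0269, 0.0653]
tcp_rot: [-2.382, -2.041, 0.004]
wrist_force: [-6.4, 6.0, 3.6]
width: 0.452
```

```bash
python3 -c "
from h import *
rep();arc(.12,8)
im=read_camera('side');crop(im,230,175,60,45,12,'pics/side13.png')"
```

```text
t 14.95 r 0.1446 ang -0.149 z 0.0653 yaw-pi+1.5865 -0.138 Ftan -7.31 Frad -4.92 F [-6.4  6.   3.6] M [ 0.86  1.1  -0.12]
[[0.0, 0.0022, -0.0048], [0.0001, 0.0043, -0.0095], [0.0001, 0.0065, -0.0143], [0.0003, 0.0087, -0.0191], [0.0004, 0.0109, -0.0239], [0.0006, 0.013, -0.0286], [0.0008, 0.0152, -0.0334], [0.001, 0.0174, -0.0382]]
```

View pics/side13.png

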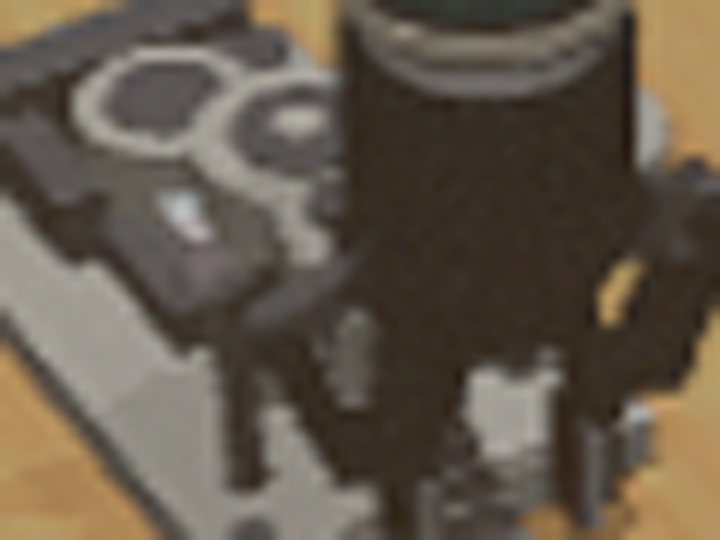

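>>> apply_moves:
  plan:
    - [[0.001, 0.002, 0, 0, 0, -0.003, 0.1], [0.001, 0.003, 0, 0, 0, -0.006, 0.1], [0.001, 0.005, 0, 0, 0, -0.01, 0.1], [0.001, 0.006, 0, 0, 0, -0.013, 0.1], [0.001, 0.007, 0, 0, 0, -0.016, 0.1], [0.001, 0.009, 0, 0, 0, -0.019, 0.1], [0.001, 0.01, 0, 0, 0, -0.022, 0.1], [0.001, 0.012, 0, 0, 0, -0.026, 0.1]]

```text
time: 15.67
tool_pos: [0.5343, -0.0283, 0.0653]
tcp_rot: [-2.296, -2.137, 0.005]
wrist_force: [-9.0, 2.8, 5.6]
width: 0.454
```

```bash
python3 -c "
from h import *
rep()
im=read_camera('top');crop(im,215,185,60,45,12,'pics/top14.png')"
```

```text
t 15.67 r 0.1445 ang -0.068 z 0.0653 yaw-pi+1.5865 -0.056 Ftan -9.19 Frad -2.03 F [-9.   2.8  5.6] M [ 0.49  1.19 -0.08]
```

View pics/top14.png

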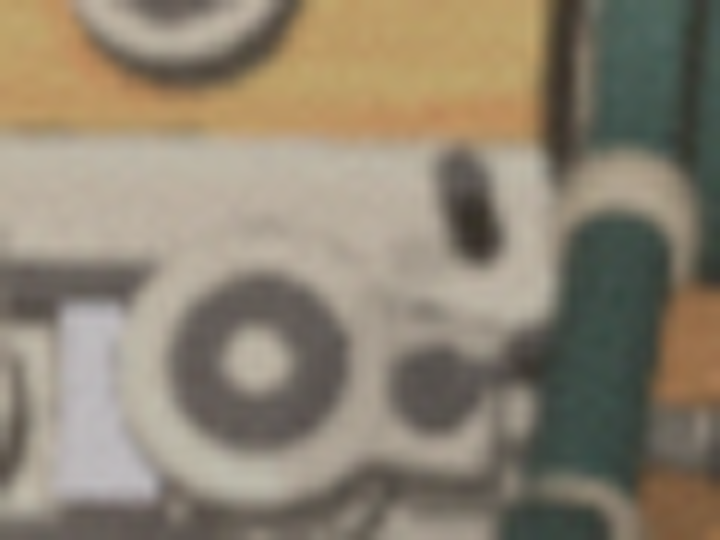

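>>> apply_moves:
  plan:
    - [[0, 0.001, 0, 0, 0, -0.002, 0.1], [0, 0.001, 0, 0, 0, -0.002, 0.1], [0, 0.002, 0, 0, 0, -0.004, 0.1], [0, 0.002, 0, 0, 0, -0.004, 0.1], [0, 0.003, 0, 0, 0, -0.006, 0.1], [0, 0.003, 0, 0, 0, -0.006, 0.1], [0, 0.003, 0, 0, 0, -0.006, 0.1], [0, 0.003, 0, 0, 0, -0.006, 0.1]]

```text
time: 16.38
tool_pos: [0.5376, -0.0286, 0.0653]
tcp_rot: [-2.277, -2.158, 0.004]
wrist_force: [-7.1, 2.2, 4.2]
width: 0.451
```

```bash
python3 -c "
from h import *
rep()"
```

```text
t 16.38 r 0.1446 ang -0.045 z 0.0653 yaw-pi+1.5865 -0.038 Ftan -7.25 Frad -1.72 F [-7.1  2.2  4.2] M [ 0.38  1.12 -0.1 ]
```

>>> apply_moves:
  plan:
    - [[0, 0.001, 0, 0, 0, -0.002, 0.1], [0, 0.001, 0, 0, 0, -0.002, 0.1], [0, 0.002, 0, 0, 0, -0.004, 0.1], [0, 0.002, 0, 0, 0, -0.004, 0.1], [0, 0.003, 0, 0, 0, -0.006, 0.1], [0, 0.003, 0, 0, 0, -0.006, 0.1], [0, 0.003, 0, 0, 0, -0.006, 0.1], [0, 0.003, 0, 0, 0, -0.006, 0.1]]

```text
time: 17.05
tool_pos: [0.5405, -0.0288, 0.0653]
tcp_rot: [-2.256, -2.18, 0.004]
wrist_force: [-6.7, 2.0, 3.5]
width: 0.451
```

>>> apply_moves:
  plan:
    - [[0, 0.001, 0, 0, 0, -0.002, 0.1], [0, 0.001, 0, 0, 0, -0.002, 0.1], [0, 0.002, 0, 0, 0, -0.004, 0.1], [0, 0.002, 0, 0, 0, -0.004, 0.1], [0, 0.003, 0, 0, 0, -0.006, 0.1], [0, 0.003, 0, 0, 0, -0.006, 0.1], [0, 0.003, 0, 0, 0, -0.006, 0.1], [0, 0.003, 0, 0, 0, -0.006, 0.1]]

```text
time: 17.72
tool_pos: [0.5434, -0.0289, 0.0653]
tcp_rot: [-2.236, -2.201, 0.005]
wrist_force: [-6.8, 2.4, 4.4]
width: 0.45
```

>>> apply_moves:
  plan:
    - [[0, 0.001, 0, 0, 0, -0.002, 0.1], [0, 0.001, 0, 0, 0, -0.002, 0.1], [0, 0.002, 0, 0, 0, -0.004, 0.1], [0, 0.002, 0, 0, 0, -0.004, 0.1], [0, 0.003, 0, 0, 0, -0.006, 0.1], [0, 0.003, 0, 0, 0, -0.006, 0.1], [0, 0.003, 0, 0, 0, -0.006, 0.1], [0, 0.003, 0, 0, 0, -0.006, 0.1]]

```text
time: 18.38
tool_pos: [0.5454, -0.0288, 0.0652]
tcp_rot: [-2.213, -2.22, 0.007]
wrist_force: [-9.5, 2.5, 7.3]
width: 0.452
```

Moved a bit less and the force rose, so I'm going to 1 mm steps.

>>> apply_moves:
  plan:
    - [[0, 0.001, 0, 0, 0, -0.002, 0.1], [0, 0.001, 0, 0, 0, -0.002, 0.1], [0, 0.001, 0, 0, 0, -0.002, 0.1], [0, 0.001, 0, 0, 0, -0.002, 0.1], [0, 0.001, 0, 0, 0, -0.002, 0.1], [0, 0.001, 0, 0, 0, -0.002, 0.1], [0, 0.001, 0, 0, 0, -0.002, 0.1], [0, 0.001, 0, 0, 0, -0.002, 0.1]]

```text
time: 19.05
tool_pos: [0.5459, -0.0287, 0.0651]
tcp_rot: [-2.206, -2.226, 0.008]
wrist_force: [-10.5, 3.5, 8.9]
width: 0.449
```

```bash
python3 -c "
from h import *
rep()"
```

```text
t 19.05 r 0.1444 ang 0.013 z 0.0651 yaw-pi+1.5865 0.025 Ftan -10.56 Frad -3.45 F [-10.5   3.5   8.9] M [ 0.37  1.84 -0.16]
```

>>> apply_moves:
  plan:
    - [[0, 0.001, 0, 0, 0, -0.001, 0.1], [0, 0.001, 0, 0, 0, -0.001, 0.1], [0, 0.001, 0, 0, 0, -0.001, 0.1], [0, 0.001, 0, 0, 0, -0.001, 0.1], [0, 0.001, 0, 0, 0, -0.001, 0.1], [0, 0.001, 0, 0, 0, -0.001, 0.1], [0, 0.001, 0, 0, 0, -0.001, 0.1], [0, 0.001, 0, 0, 0, -0.001, 0.1]]

```text
time: 19.72
tool_pos: [0.5464, -0.0288, 0.0651]
tcp_rot: [-2.202, -2.229, 0.009]
wrist_force: [-12.7, 3.0, 9.0]
width: 0.454
```

```bash
python3 -c "
from h import *
rep()"
```

```text
t 19.72 r 0.1445 ang 0.016 z 0.0651 yaw-pi+1.5865 0.028 Ftan -12.68 Frad -2.99 F [-12.7   3.    9. ] M [ 0.32  2.01 -0.26]
```

>>> apply_moves:
  plan:
    - [[0, 0.0007, 0, 0, 0, -0.001, 0.1], [0, 0.0007, 0, 0, 0, -0.001, 0.1], [0, 0.0007, 0, 0, 0, -0.001, 0.1], [0, 0.0007, 0, 0, 0, -0.001, 0.1], [0, 0.0007, 0, 0, 0, -0.001, 0.1], [0, 0.0007, 0, 0, 0, -0.001, 0.1], [0, 0.0007, 0, 0, 0, -0.001, 0.1], [0, 0.0007, 0, 0, 0, -0.001, 0.1]]

```text
time: 20.38
tool_pos: [0.5467, -0.0287, 0.0651]
tcp_rot: [-2.198, -2.232, 0.01]
wrist_force: [-13.6, 2.7, 9.8]
width: 0.452
```

```bash
python3 -c "
from h import *
rep();rep()
im=read_camera('side')
rep()"
```

```text
t 20.38 r 0.1444 ang 0.018 z 0.0651 yaw-pi+1.5865 0.031 Ftan -13.57 Frad -2.69 F [-13.6   2.7   9.8] M [ 0.38  2.27 -0.24]
t 20.38 r 0.1444 ang 0.018 z 0.0651 yaw-pi+1.5865 0.031 Ftan -13.57 Frad -2.69 F [-13.6   2.7   9.8] M [ 0.38  2.27 -0.24]
t 20.43 r 0.1445 ang 0.018 z 0.0651 yaw-pi+1.5865 0.031 Ftan -13.27 Frad -2.31 F [-13.3   2.3   9.1] M [ 0.36  2.23 -0.22]
```

The press is about 13.5 N and steady. I'll ease off, centre the fingers around the grip and lift out.

>>> apply_moves:
  plan:
    - [[0, -0.001, 0, 0, 0, 0, 0.1], [0, -0.003, 0, 0, 0, 0, 0.1], [0, -0.005, 0, 0, 0, 0, 0.1], [0, -0.007, 0, 0, 0, 0.005, 0.1], [0, -0.009, 0, 0, 0, 0.01, 0.1], [0, -0.011, 0, 0, 0, 0.015, 0.1], [0, -0.012, 0, 0, 0, 0.015, 0.1], [0, -0.012, 0, 0, 0, 0.015, 0.1]]

```text
time: 21.1
tool_pos: [0.54, -0.03, 0.0661]
tcp_rot: [2.256, 2.185, 0.001]
wrist_force: [0.4, -0.1, 0.5]
width: 0.452
```

```bash
python3 -c "
from h import *
rep()
im=read_camera('side');crop(im,190,150,120,95,6,'pics/side15.png')"
```

```text
t 21.1 r 0.1458 ang -0.027 z 0.0661 yaw-pi+1.5865 -0.016 Ftan 0.41 Frad 0.09 F [ 0.4 -0.1  0.5] M [-0.02  0.04 -0.02]
```

View pics/side15.png

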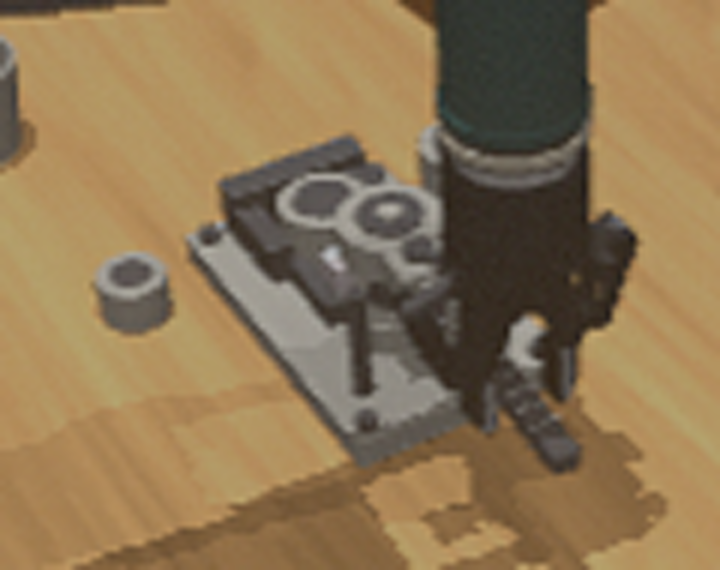

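Free of contact (wrist force under 1 N). Lifting.

>>> apply_moves:
  plan:
    - [[0, -0.001, -0.01, 0, 0, 0, 0.1], [0, -0.001, -0.025, 0, 0, 0, 0.1], [0, -0.001, -0.045, 0, 0, 0, 0.1], [0, -0.001, -0.07, 0, 0, 0, 0.1], [0, -0.001, -0.1, 0, 0, 0, 0.1], [0, -0.001, -0.12, 0, 0, 0, 0.1], [-0.03, -0.001, -0.12, 0, 0, 0, 0.1], [-0.07, -0.001, -0.12, 0, 0, 0, 0.1]]

```text
time: 21.82
tool_pos: [0.5385, -0.0986, 0.1896]
tcp_rot: [2.248, 2.187, 0.007]
wrist_force: [0.1, 0.7, -0.1]
width: 0.45
```

>>> apply_moves:
  plan:
    - [[-0.04, 0, 0, 0, 0, 0, 0.1], [-0.08, 0, 0, 0, 0, 0, 0.1], [-0.12, 0, 0, 0, 0, 0, 0.1], [-0.15, 0, 0, 0, 0, 0, 0.1], [-0.18, 0, 0, 0, 0, 0, 0.1], [-0.19, 0, 0, 0, 0, 0, 0.1], [-0.2, 0, 0, 0, 0, 0, 0.1], [-0.2, 0, 0, 0, 0, 0, 0.1]]

```text
time: 22.48
tool_pos: [0.5299, -0.3009, 0.1862]
tcp_rot: [2.258, 2.183, -0.0]
wrist_force: [0.3, -0.2, 0.5]
width: 0.447
```

```bash
python3 -c "
from h import *
rep()
im=read_camera('side');crop(im,190,150,120,95,6,'pics/side16.png');cv2.imwrite('pics/side16f.png',im[:,:,::-1])
im=read_camera('top');crop(im,180,160,150,115,5,'pics/top16.png');cv2.imwrite('pics/top16f.png',im[:,:,::-1])"
```

```text
t 22.48 r 0.4169 ang -0.024 z 0.1862 yaw-pi+1.5865 -0.018 Ftan 0.33 Frad 0.23 F [ 0.3 -0.2  0.5] M [-0.01  0.02  0.01]
```

View pics/side16.png

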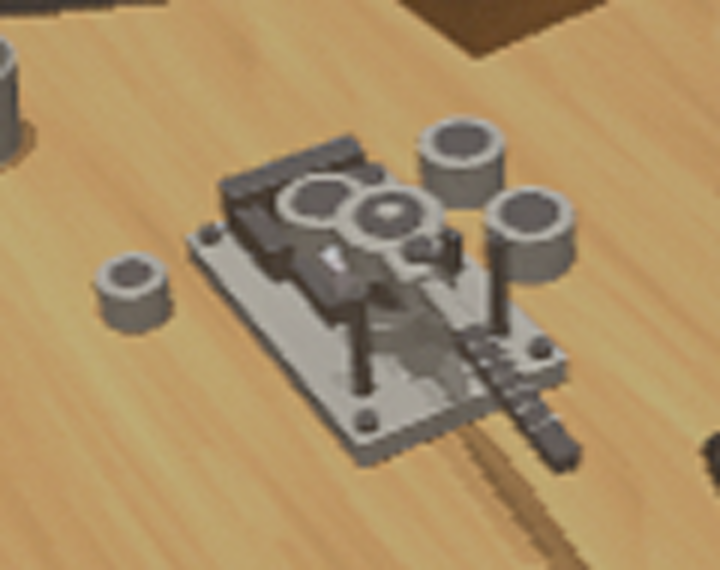

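View pics/top16.png

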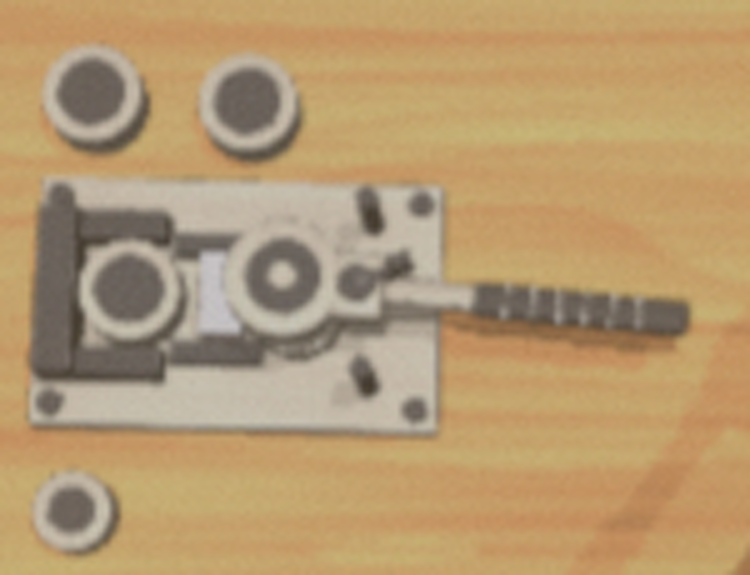

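Run:
```python
from h import *
t=cv2.imread('pics/top16f.png')[:,:,::-1]; t0=cv2.imread('pics/top0.png')[:,:,::-1]
f=lambda x,y:(180+(x+.5)/5-.5,160+(y+.5)/5-.5)
g=atz('top',f(580,307),.0955)[:2];a=np.arctan2(*(g-C)[::-1]);tb=atz('top',f(399,261),.129)[:2]
d=tb-(C+.039*np.array([np.cos(a),np.sin(a)]));print('handle',a+1.5865,'lever r',np.hypot(*d),'sel',np.arctan2(d[1],d[0])-a)
d=cv2.absdiff(t,t0).max(2);d=(cv2.GaussianBlur(d,(5,5),0)>40).astype(np.uint8)
n,_,st,_=cv2.connectedComponentsWithStats(d)
print([s.tolist() for s in st[1:] if s[4]>12])
```

```text
handle -0.06632395335949459 lever r 0.024154943148365936 sel 0.40415508246785237
[[293, 147, 190, 273, 19365], [412, 152, 9, 10, 51], [256, 211, 20, 11, 94], [273, 212, 46, 16, 471], [363, 213, 12, 12, 76], [247, 221, 9, 3, 22], [3, 228, 357, 192, 13446], [0, 370, 5, 15, 61], [265, 406, 36, 14, 137], [0, 410, 23, 10, 132]]
```

View pics/top16f.png

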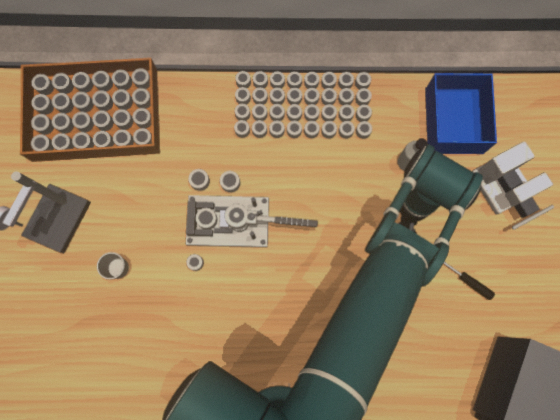

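The lever is at +0.40, only the ratchet and arm have moved, and the tool touches nothing. Handing in.

```bash
python3 -c "
from workcell import bot,readout
s=readout.read_state();print(s['time'],s['wrist_force'],s['joint_vel'].round(3))
print(bot.finish_job())"
```

```text
22.5833 [ 0.39677194  0.32400007 -0.40619206] [ 0.016 -0.006  0.01   0.    -0.004 -0.001]
the job is handed in; nothing more can be done
None
```

The clamp is open and the job was handed in at 22.6 s. No verdict came back, and I never saw the lug against the pin; that rests on feel.

**What I did:** I flipped the lever to the loosening side with the shut fingers and checked it in a picture. Then I straddled the grip and made three counter-clockwise strokes with free back-strokes between them. The last stroke ended in small steps.

**Pin contact:** The cam stopped turning with the handle near mid-swing, well clear of the end posts. The force rose from about 7 N to 13.5 N over the last 1.5 mm or so. By the figures in the task, 13.5 N presses the pin with about 20 N, within the 10–40 N window. The lug was hidden under the handle's neck at the end. I estimate the cam turned about 1.7 rad plus its small starting angle, which fits the 1.90 stop.

**Last checks:**
- **Lever:** it measures about +0.40 rad, fully on the loosening side.
- **Handle:** it was left at about −0.07 rad.
- **Bench:** the collar sits in its nest, and the collars and pot are unmoved. The arm and its shadow hid parts of the bottle, spanner and screwdriver in the final top picture, so I could not check those fully.
- **Arm:** the wrist force was about 0.4 N, so the tool was touching nothing.

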